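# Load the evaporator rack and wind it down with the loose crank

## Robot

A 6-joint arm with a two-finger parallel gripper is mounted at the origin on the work surface. World frame = base frame: x ahead of the robot, y to its left, z up, the work surface at z = 0. Lengths are in mm, angles in degrees, forces in N, time in s.
With the tool pointing down it reaches from about 300 to 850 mm from the base axis. Payload 4.2 kg.
Tool frame: the origin (TCP) lies midway between the tips of the shut fingers; the grasp point (between the pads) lies 19 mm behind it (pinch_z is the distance from the TCP to the grasp point, in mm); z points along the fingers, y is the line along which they close (so a half turn about z gives the same grasp; the last joint's range is limited). The gripper opens to 91 mm and grips with 3 to 60 N. Pads are 32 mm wide; open, the fingers measure 118 mm over their backs; the gripper's body (76 mm by 178 mm) begins 60 mm behind the grasp point.
Start: joints at [-67.724, 18.312, 89.639, -0, 72.044, -1.146], TCP at [228.573, -527.636, 189.076] pointing down, gripper open.
Joint ranges: [-177.97, 177.97], [-48.28, 115.42], [12.27, 149.76], [-77.06, 257.06], [2.81, 150.46], [-146.56, 146.56]. Speed limits (degrees/s): [147.25, 147.25, 180, 180, 180, 180].

## Interface

Orientations are given as [roll, pitch, yaw] about the fixed x, y, z axes, in that order (R = Rz(yaw) Ry(pitch) Rx(roll)).
In Python, from workcell import * gives the robot as it stands.
- The arm moves only by the tool step_arm, never from a script. Its argument "steps" is a list of rows, each a list of 7 numbers: the turn, a rotation vector about the tool's x, y, z in degrees, then the shift along the tool's x, y, z in mm, then the opening, from 0 (shut) to 1 (fully open). In form: [[rx, ry, rz, x, y, z, hand], ...]. A call has exactly 8 rows; each row shifts and turns the commanded pose from where the row before left it, along the tool's axes as they then stand; what a row does not reach is not made up. A row lasts 1/8 s, in which the tool goes at most 62.5 mm and 10.7 degrees, less where a joint would pass 70% of its speed; a pose out of reach is approached as far as the arm can. A call is refused whole if a number of a shift passes 62.5 or a number of a turn 10.7, either way. A call with a gripper value outside its range is refused whole. The fingers move at their own pace and stop on an object; "force" is the grip in N (left out, the last holds). Time passes only in rows, so rows that do not move let the fingers close, or fill a call up. It gives the time, the measured TCP pose, the force, the opening and the grip force at its end, in the units of the state.
- state(): the state, without advancing time (a new reading comes with each control period).
- grab_frame(name): name is "scene" or "side" or "wrist"; returns a dict with "image" (384x512x3 uint8, blue, green, red), "fovy" (degrees; the focal length in pixels is half the picture's height over the tangent of half this angle, whatever the lens; pixels are square), "cx", "cy" (the principal point, pixels), "dist" ([k1, k2, p1, p2, k3] as OpenCV has them; the pictures are not rectified), "origin" and "rotation" of the camera in the world; the wrist camera has in their place "tool_from_camera" (4x4, takes a point from camera to tool coordinates, whose origin is the TCP and whose axes are the flange's). Camera axes: x right, y down, z forward; pixel columns grow to the right and rows downward; lengths in mm; the calibration is good to about 2 mm. A picture is of the moment at which its call begins: read the wrist's pose just before it. There is no depth.
- job_done(): hands the job in; it is judged then, once.
The state is a dict: "time_s": time; "qpos": joint angles; "qvel": joint speeds; "effort": joint torques, N m; "ee_pos": TCP position; "ee_rot": TCP orientation; "force": force on the tool from outside, world axes, zero at the start; "torque": the same for the moment, N m; "gripper_width": finger opening in mm; "gripper_force": force on a finger pad.
Only numpy, scipy, OpenCV 4.12 (cv2) and the standard library are available. Lean on these libraries where they do the work, as an engineer would, in place of code of your own. Each camera call takes 0.05 s, during which the arm holds its last target. There are 200 camera calls.

## Task

With the evaporator's rack still up, stand every amber jar upright in a cell of its own, and swing the red lock lever fully open off the drive. Then seat the loose crank fully home on the hex stud hidden in the collar, wind the rack down (clockwise) until its top edge is flush with the deck, take the crank off, swing the red lever fully shut over the stud again and stand the crank back on its black mat. Set glass and crank down rather than drop them, do not shut the lock part-way through the winding, and leave the other things on the bench alone.

Things in the scene. Friction and masses are not known exactly. Their poses are not given: they have to be found in the camera images.
- evap: Evaporator base, fixed: white and grey box 280 (its x) x 370 (y) x 130 mm high, its deck 130 mm above the table; origin at the centre of its underside, x to its back, y to its left as the robot sees it. Jar rack on the right of the deck, drive turret with the red lock lever on the left. Its place and yaw vary
- drive_seat (a point): Top of the drive turret, on the vertical drive axis, 150 mm above the table; axes as evap. On it a brass hex stud, 30 mm across flats, 17 high, down inside a round collar (inner radius 30, outer 36, 18 high). The stud stands at an unknown angle, to be found by feel. Stiff (0.2 N m), stays where left. Clockwise from above lowers the rack, 8 mm a turn, to a stop at flush
- rack (a joint): Height of the rack above flush, m: 0 = right down, its top edge flush with the deck (130 mm above the table). Starts 13 to 20 mm up; upper stop 28 mm. Moves only when the hex stud is turned; pushing on the rack does not move it
- rack_centre (a point): Centre of the rack's inner floor; rises and falls with the rack; axes as evap. The rack is an open aluminium tray, 186 (x) x 126 (y) mm, walls 3 mm, top edge 32 mm above this floor. 3 x 2 cells, 58 mm square inside, alike and empty at the start, centred at x = -61, 0, 61 and y = -31, 31 mm from this point
- lock (a joint): Swing of the red lock lever, rad: 0 = shut, its 60 mm disc covers stud and collar so that no crank goes on; 1.57 = fully open, disc clear. Starts shut or nearly. Opening turns it clockwise seen from above about a vertical pin: the knob goes from the front round to evap's +y side. Light (about 1 N at the knob), stays where left
- lock_knob (a point): On the axis of the lock lever's black upright knob, 200 mm above the table. The knob is a cylinder, diameter 20 mm, from 178 (top of the red bar) to 212 mm above the table, 85 mm from the lever's pin. The red bar and disc lie 170 to 178 mm above the table
- lock_hinge (a point): On the vertical pin of the lock lever, 200 mm above the table; 55 mm in front (evap's -x) of the drive axis
- crank: Loose steel crank, 0.45 kg, standing upright; origin at the centre of the hub's underside, z up, x along the arm to the handle. Hub 52 mm over corners; hex socket underneath, 32.8 mm across flats, 24 deep, flats facing +-x and every 60 degrees; 11 degrees of play each way on the stud. Seated, its origin is at drive_seat; not lined up, it rests on the stud 17 mm higher. Arm 38 to 50 mm up, balanced
- crank_boss (a point): In the crank's 24 mm square steel boss (sides along the crank's x and y), on the hub axis, 71 mm above the hub's underside; the boss rises from the arm's top at 50 mm to 80 mm. The place to hold the crank when lifting it. Arm 22 mm wide, reaching 77 mm to +x (handle) and 61 mm to -x (counterweight, top 58 mm up)
- crank_grip (a point): On the axis of the crank's black handle, 92 mm above the hub's underside, 65 mm from the hub axis. The handle is a free-spinning upright cylinder, diameter 24 mm, from 54 to 114 mm above the underside
- crank_mat: Black rubber mat 220 x 220 x 2 mm with a yellow ring at its centre, fixed, left or right of the evaporator; origin at the centre of its underside. The crank starts on it and goes back on it
- jar_mat: Blue mat 220 x 220 x 2 mm, fixed, on the other side of the evaporator; origin at the centre of its underside. The jars start on it
- jar1: Straight-sided amber glass jar with white lid, 50 mm diameter, 70 mm high, 0.14 kg, bottom-heavy (sample in the lower 30 mm), standing upright; origin at the centre of its underside, z up. None if this jar is absent (two to four are present)
- jar2: Straight-sided amber glass jar with white lid, 50 mm diameter, 70 mm high, 0.14 kg, bottom-heavy (sample in the lower 30 mm), standing upright; origin at the centre of its underside, z up. None if this jar is absent (two to four are present)
- jar3: Straight-sided amber glass jar with white lid, 50 mm diameter, 70 mm high, 0.14 kg, bottom-heavy (sample in the lower 30 mm), standing upright; origin at the centre of its underside, z up. None if this jar is absent (two to four are present)
- jar4: Straight-sided amber glass jar with white lid, 50 mm diameter, 70 mm high, 0.14 kg, bottom-heavy (sample in the lower 30 mm), standing upright; origin at the centre of its underside, z up. None if this jar is absent (two to four are present)
- amber_bottle: Bystander, to be left alone: amber reagent bottle with blue cap, 86 mm diameter, 190 high
- solvent_bottle: Bystander, to be left alone: white bottle with red cap, 64 mm diameter, 140 high
- blue_cap: Bystander, to be left alone: blue screw cap, 46 mm diameter, 28 high
- spatula: Bystander, to be left alone: spatula, 170 mm long, lying
- beaker: Bystander, to be left alone: glass beaker, 68 mm diameter, 85 high
- tip_box: Bystander, to be left alone: orange box, 120 x 85 x 60 mm
Not all that is in view belongs to the job. What is shaped like the jar1 but blue or purple is not meant.

How it is judged:
By the outcome, as a careful person would: the job done as asked, in the order asked, and still so for the second after the job is handed in, with the robot touching nothing.
Of jar1, jar2, jar3, jar4 only 2 to 4 are there at a start; the rules pass over those that are not, and their reading is None.
At some moment in a run one of jar1, jar2, jar3, jar4 may be knocked a few centimetres aside while the robot is not near it.
It also fails if it takes over 210 s, if anything falls off the work surface, if the arm or the gripper's body presses on something with over 40 N, if the wrist force passes 120 N, or if a joint passes its speed limit or range.

## Working session

There is one attempt and no reset: what is moved stays moved. The work goes in short steps, Python scripts to look and compute and a tool call to move; the robot and the scene stay as the last step left them, time stands still between calls to the robot, and variables do not carry over. Pictures are saved under pics/ and viewed, at most 14 in all, crops included, and the job is handed in when it is done.

Besides the shell and the picture viewer there is one more tool, called after "Call:" as name(argument=value, ...) on one line, values as JSON. step_arm: Moves the arm, as the interface text tells. Its arguments: {"type":"object","properties":{"steps":{"type":"array","items":{"type":"array","items":{"type":"number"}}},"force":{"type":"number"}},"required":["steps"]}

```bash
ls; mkdir -p pics; python3 - <<'E'
from workcell import *
import cv2,pickle
s=state();print(s)
for n in("scene","side","wrist"):
    f=grab_frame(n);cv2.imwrite(f"pics/{n}0.png",f["image"]);pickle.dump(f,open(f"{n}0.pkl","wb"))
    print(n,{k:v for k,v in f.items() if k!="image"})
E
```

```text
pics
{'time_s': 0.0, 'qpos': array([-6.77243473e+01,  1.83514790e+01,  8.97054463e+01, -1.11048459e-03,
        7.20429445e+01, -1.14534448e+00]), 'qvel': array([ 0.00818648,  0.04167983,  0.03553415, -0.0891924 ,  0.01851524,
        0.00555351]), 'effort': array([-1.62770622e-03, -4.12451220e+01, -2.31972992e+01,  7.24342908e-02,
        4.57026763e-02, -1.48887389e-04]), 'ee_pos': array([ 228.3497897, -527.1285042,  188.2284378]), 'ee_rot': array([-1.79900129e+02, -9.40686813e-04,  2.34213396e+01]), 'force': array([ 0.32509276, -0.92133803,  0.38143297]), 'torque': array([-0.00678246,  0.00284172, -0.0210003 ]), 'gripper_force': 0.0, 'gripper_width': 91.13827549047645}
scene {'fovy': 51.766460940695715, 'cx': 255.09926046323332, 'cy': 194.7681075201038, 'dist': array([0.00491706, 0.        , 0.        , 0.        , 0.        ]), 'origin': array([1478.7968203 ,  202.13969179,  978.85861012]), 'rotation': array([-130.45607104,   -0.61455575,  101.41910694])}
side {'fovy': 52.45604534781807, 'cx': 251.57936156810084, 'cy': 186.121856768226, 'dist': array([0.00279676, 0.        , 0.        , 0.        , 0.        ]), 'origin': array([  175.77057864, -1121.37528354,   853.78632399]), 'rotation': array([-121.62394312,   -1.4353314 ,  -14.69732333])}
wrist {'fovy': 67.77929218751025, 'cx': 253.84368725670254, 'cy': 191.00566767596806, 'dist': array([-0.0593089,  0.       ,  0.       ,  0.       ,  0.       ]), 'tool_from_camera': array([[ 1.72538040e-03, -9.56377056e-01, -2.92130021e-01,
         8.31990255e+01],
       [ 9.99998418e-01,  1.77640845e-03,  9.05808506e-05,
         2.20977413e-01],
       [ 4.32312789e-04, -2.92129715e-01,  9.56378609e-01,
        -1.96876012e+02],
       [ 0.00000000e+00,  0.00000000e+00,  0.00000000e+00,
         1.00000000e+00]])}
```

View pics/scene0.png

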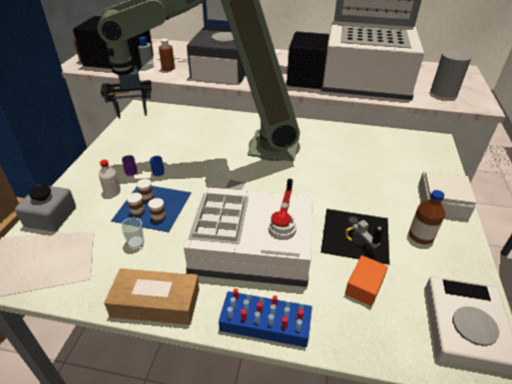

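View pics/side0.png

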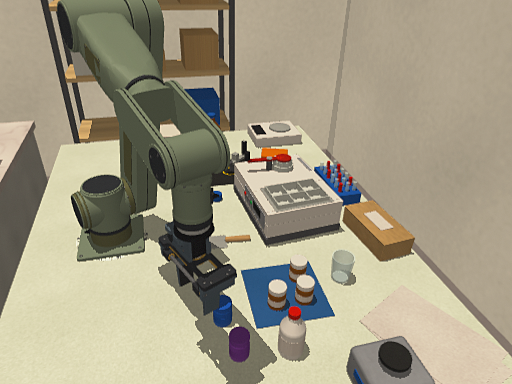

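Scene: three amber jars with white lids stand on the blue mat at about (145,188), (136,204) and (157,210). The blue (157,166) and purple (129,165) ones are decoys. The crank is on the black mat at (362,233) and the red lever runs (289,185)→(284,218). Next, rough positions.

```bash
cat > h.py <<'E'
from workcell import *
import cv2,numpy as np,pickle
from scipy.spatial.transform import Rotation as Ro
def cam(f,s=None):
    F=f["image"].shape[0]/2/np.tan(np.radians(f["fovy"]/2))
    K=np.array([[F,0,f["cx"]],[0,F,f["cy"]],[0,0,1]])
    if "origin" in f: return K,np.array(f["origin"]),Ro.from_euler("xyz",f["rotation"],degrees=True).as_matrix()
    T=f["tool_from_camera"];R=Ro.from_euler("xyz",s["ee_rot"],degrees=True).as_matrix()
    return K,s["ee_pos"]+R@T[:3,3],R@T[:3,:3]
def ray(f,p,s=None):
    K,o,R=cam(f,s)
    u=cv2.undistortPoints(np.array([[p]],float),K,np.array(f["dist"]))[0,0]
    return o,R@np.array([u[0],u[1],1])
def onz(f,p,z,s=None):
    o,d=ray(f,p,s);return o+d*(z-o[2])/d[2]
def proj(f,P,s=None):
    K,o,R=cam(f,s)
    c=(np.atleast_2d(P)-o)@R
    return cv2.projectPoints(c[:,None],np.zeros(3),np.zeros(3),K,np.array(f["dist"]))[0][:,0]
def blobs(m,amin=30):
    n,l,st,c=cv2.connectedComponentsWithStats(m.astype(np.uint8))
    return [(c[i].round(1),st[i].tolist()) for i in range(1,n) if st[i,4]>=amin]
def snap(name,tag,view=True):
    s=state();f=grab_frame(name);cv2.imwrite(f"pics/{tag}.png",f["image"]);pickle.dump((f,s),open(f"{tag}.pkl","wb"));return f,s
E
python3 - <<'E'
from h import *
f=pickle.load(open("scene0.pkl","rb"));g=pickle.load(open("side0.pkl","rb"))
for n,p,z in [("jarA",(145,183),72),("jarB",(135.5,199),72),("jarC",(157,205),72),("matL",(361,235),0),("knob",(289,183),205),("disc",(284,218),178),("deckFL",(313,200),130),("deckBL",(309,266),130),("deckBR",(190,258),130),("deckFR",(199,192),130),("blue",(157,158),70),("beaker",(133,222),85),("bottle",(104,163),140),("cap_side",(190,190),28)]:
    print(n,onz(f,p,z).round(0))
for n,p,z in [("jA",(299,262),72),("jB",(277,287),72),("jC",(305,283),72),("knob",(270,160),200),("disc",(284,158),178)]:
    print("side",n,onz(g,p,z).round(0))
for n,f in (("s",f),("d",g)):
    cv2.imwrite(f"pics/{n}crop.png",cv2.resize(f["image"][140:300,90:410] if n=="s" else f["image"][130:340,200:420],None,fx=2.5,fy=2.5,interpolation=cv2.INTER_CUBIC))
E
```

```text
jarA [ 454. -404.   72.]
jarB [ 544. -400.   72.]
jarC [ 558. -316.   72.]
matL [483. 381.   0.]
knob [510. 123. 205.]
disc [641. 128. 178.]
deckFL [487. 204. 130.]
deckBL [764. 218. 130.]
deckBR [ 805. -109.  130.]
deckFR [ 527. -171.  130.]
blue [ 294. -423.   70.]
beaker [ 664. -352.   85.]
bottle [ 455. -547.  140.]
cap_side [ 408. -253.   28.]
side jA [ 545. -336.   72.]
side jB [ 452. -415.   72.]
side jC [ 532. -419.   72.]
side knob [571.  61. 200.]
side disc [641. 105. 178.]
```

View pics/scrop.png

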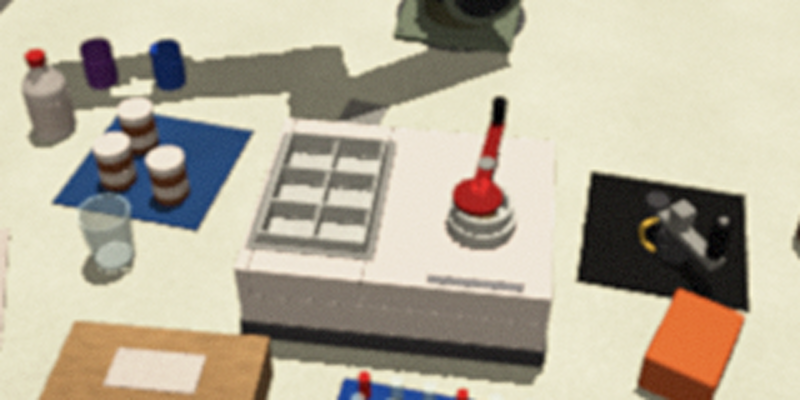

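Call:
step_arm(steps=[[0, 0, 7.8, 0, 0, 0, 1], [0, 0, 7.8, 0, 0, 0, 1], [0, 0, 7.8, 0, 0, 0, 1], [0, 0, 0, 54, -35, -20, 1], [0, 0, 0, 54, -35, -20, 1], [0, 0, 0, 54, -35, -20, 1], [0, 0, 0, 54, -35, -20, 1], [0, 0, 0, 54, -35, -20, 1]])

```text
time_s: 1.15
ee_pos: [480.3, -363.9, 282.2]
ee_rot: [180.0, 0.0, 0.0]
force: [0.4, -0.1, 0.9]
gripper_width: 91.2
gripper_force: 0.0
```

```bash
python3 - <<'E'
from h import *
f,s=snap("wrist","w1");print(s["ee_pos"],s["ee_rot"])
E
```

```text
[ 480.25958772 -363.90499274  282.18574084] [1.79996365e+02 1.63378020e-02 2.01729458e-02]
```

View pics/w1.png

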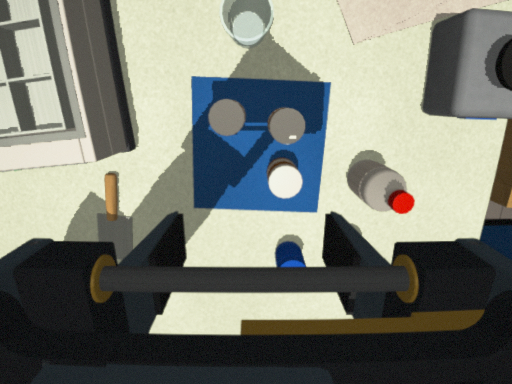

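The wrist view shows the three lids at about (227,117), (287,126) and (286,181). The rack's right part is at the left edge of the picture.

```bash
cat >> h.py <<'E'
def lids(f,s,z=72,x0=150,x1=345,y0=70,y1=215,show=True):
    im=f["image"];h=cv2.cvtColor(im,cv2.COLOR_BGR2HSV)
    m=np.zeros(im.shape[:2],np.uint8);m[y0:y1,x0:x1]=((h[...,1]<70)&(h[...,2]>70))[y0:y1,x0:x1]*1
    m=cv2.morphologyEx(m,cv2.MORPH_OPEN,np.ones((5,5)))
    out=[]
    for c in cv2.findContours(m,cv2.RETR_EXTERNAL,cv2.CHAIN_APPROX_NONE)[0]:
        (x,y),r=cv2.minEnclosingCircle(c);a=cv2.contourArea(c)
        if a>300 and a>.75*np.pi*r*r:
            p=onz(f,(x,y),z,s);d=np.linalg.norm(onz(f,(x+r,y),z,s)-p)*2
            out.append((round(x),round(y),p.round(1),"diam",round(d,1)))
    return out
E
python3 - <<'E'
from h import *
f,s=pickle.load(open("w1.pkl","rb"))
for l in lids(f,s): print(l)
h=cv2.cvtColor(f["image"],cv2.COLOR_BGR2HSV)
for p in [(227,117),(287,126),(286,181)]: print(h[p[1],p[0]])
m=(h[...,0]>100)&(h[...,0]<125)&(h[...,1]>150);m[:, :185]=0
print([ (onz(f,p,2,s).round(0)) for p in [(193,77),(329,83),(317,212),(194,206)]])
E
```

```text
(285, 181, array([ 454.9, -410. ,   72. ]), 'diam', np.float64(52.2))
(286, 125, array([ 535.7, -409.2,   72. ]), 'diam', np.float64(52.6))
(227, 116, array([ 547.3, -326.2,   72. ]), 'diam', np.float64(52.4))
[ 24  27 134]
[ 22  28 137]
[ 28  13 243]
[array([ 605., -268.,    2.]), array([ 597., -483.,    2.]), array([ 379., -477.,    2.]), array([ 390., -258.,    2.])]
```

Call:
step_arm(steps=[[0, 0, 0, 15, -53, -9, 1], [0, 0, 0, 15, -53, -9, 1], [0, 0, 0, 15, -53, -9, 1], [0, 0, 0, 15, -53, -9, 1], [0, 0, 0, 15, -53, -9, 1], [0, 0, 0, 15, -53, -9, 1], [0, 0, 0, 15, -53, -9, 1], [0, 0, 0, 15, -53, -9, 1]])

```text
time_s: 2.2
ee_pos: [598.9, 60.3, 353.7]
ee_rot: [180.0, 0.0, 0.0]
force: [0.4, 0.0, -0.9]
gripper_width: 91.5
gripper_force: 0.0
```

```bash
python3 - <<'E'
from h import *
f,s=snap("wrist","w2");print(s["ee_pos"],s["ee_rot"])
cv2.imwrite("pics/w2b.png",cv2.resize(f["image"],(768,576),interpolation=cv2.INTER_CUBIC))
E
```

```text
[598.87681042  60.32986065 353.73738633] [1.79981446e+02 2.25376427e-02 2.02373751e-02]
```

View pics/w2b.png

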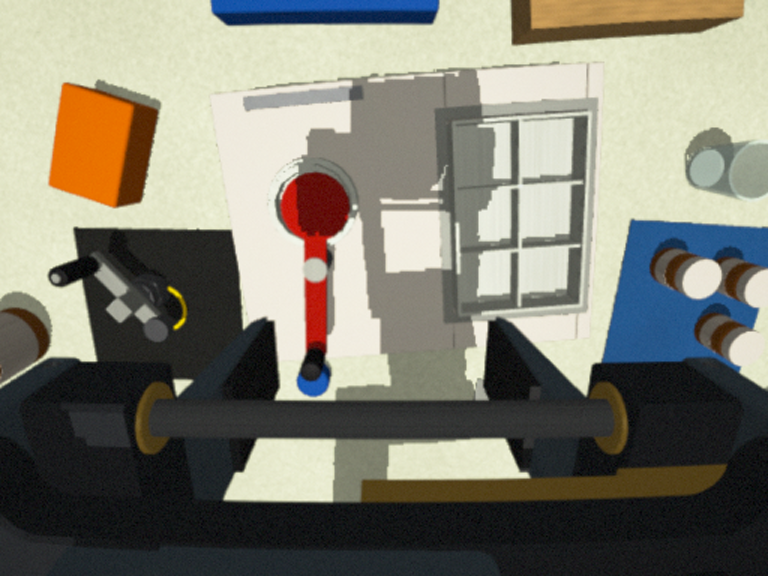

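The picture shows the disc at (316,205), hinge cap at (315,270) and knob top at about (314,360). The rack corners are around (446,112), (597,98), (587,312) and (455,320). The crank boss is at (118,308), the handle runs to the upper left at (60,275), and the hub ring is at about (165,300). Pixels are in the 1.5× picture.

```bash
python3 - <<'E'
from h import *
f,s=pickle.load(open("w2.pkl","rb"));im=f["image"]
P=lambda x,y,z:onz(f,(x/1.5,y/1.5),z,s).round(1)
h=cv2.cvtColor(im,cv2.COLOR_BGR2HSV)
m=(((h[...,0]<8)|(h[...,0]>172))&(h[...,1]>150)&(h[...,2]>60)).astype(np.uint8);m[:100]=0;m[:,:170]=0
# disc: opening kills the bar
d=cv2.morphologyEx(m,cv2.MORPH_OPEN,cv2.getStructuringElement(2,(25,25)))
for c in cv2.findContours(d,0,cv2.CHAIN_APPROX_NONE)[0]:
    e=cv2.fitEllipse(c);print("disc",np.array(e[0])*1.5,e[1],onz(f,e[0],178,s).round(1))
ys=range(165,225,5)
print("bar",[(y,(np.where(m[y])[0].min(),np.where(m[y])[0].max())) for y in ys if m[y].any()])
print("hinge",P(315,270,180))
print("deck",[P(*p,130) for p in[(210,95),(604,63),(590,340),(250,358)]])
for z in (143,147,150): 
    c=np.array([P(*p,z) for p in[(446,112),(597,98),(587,312),(457,320)]])
    print(z,c[:,:2].tolist(),[np.linalg.norm(c[i]-c[i-1]).round(1) for i in range(4)])
print("knob",P(314,358,212))
cv2.imwrite("pics/w2c.png",cv2.resize(im[55:230,120:420],None,fx=2.66,fy=2.66,interpolation=cv2.INTER_CUBIC))
E
```

```text
disc [314.21656036 206.4150238 ] (43.71446228027344, 44.742454528808594) [640.3 117.6 178. ]
bar [(165, (np.int64(203), np.int64(217))), (170, (np.int64(203), np.int64(217))), (190, (np.int64(204), np.int64(217))), (195, (np.int64(204), np.int64(217))), (200, (np.int64(204), np.int64(217))), (205, (np.int64(204), np.int64(217))), (210, (np.int64(204), np.int64(217))), (215, (np.int64(204), np.int64(217))), (220, (np.int64(204), np.int64(217)))]
hinge [584.1 118.9 180. ]
deck [array([737.5, 217.6, 130. ]), array([ 767.1, -143.1,  130. ]), array([ 493.3, -167. ,  130. ]), array([471.8, 202.3, 130. ])]
143 [[720.6, 2.1], [735.0, -133.9], [530.5, -152.0], [521.9, -17.9]] [np.float64(199.7), np.float64(136.8), np.float64(205.3), np.float64(134.4)]
147 [[720.2, 2.7], [734.5, -132.0], [532.0, -149.9], [523.5, -17.1]] [np.float64(197.7), np.float64(135.5), np.float64(203.3), np.float64(133.1)]
150 [[719.9, 3.1], [734.1, -130.6], [533.1, -148.3], [524.6, -16.5]] [np.float64(196.3), np.float64(134.5), np.float64(201.8), np.float64(132.1)]
knob [513.2 118.2 212. ]
```

View pics/w2c.png

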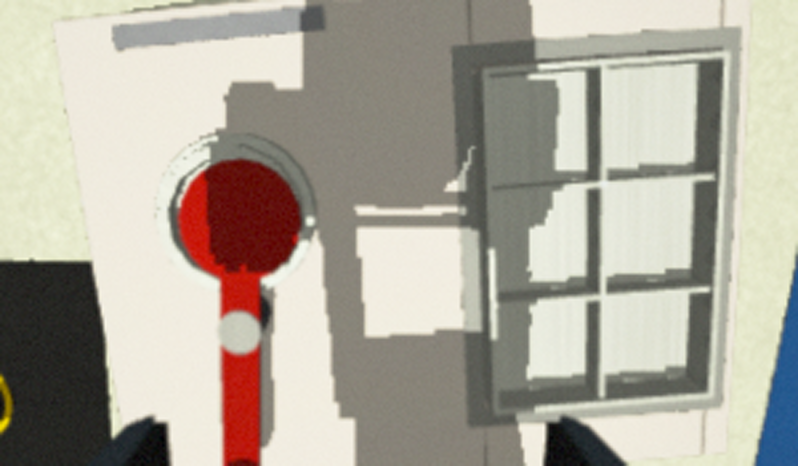

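```bash
python3 - <<'E'
from h import *
f,s=pickle.load(open("w2.pkl","rb"))
P=lambda x,y,z:onz(f,(x/2.66+120-.3,y/2.66+55-.3),z,s)
q=[(482,66),(730,51),(717,404),(496,414)]
for z in (143,146,150):
    c=np.array([P(*p,z) for p in q]);n=np.linalg.norm
    x=(c[0]+c[1]-c[2]-c[3])/2;y=(c[0]+c[3]-c[1]-c[2])/2
    print(z,c.mean(0).round(1),n(x).round(1),n(y).round(1),np.degrees([np.arctan2(x[1],x[0]),np.arctan2(-y[0],y[1])]).round(1))
    a=np.array([P(*p,z) for p in [(594,62),(603,400),(490,187),(714,177),(498,297),(710,289)]])
    print("   div mid",((a[0]+a[1])/2).round(1),"h",((a[2:]).mean(0)).round(1))
E
```

```text
143 [624.5 -75.3 143. ] 190.2 127.9 [5.3 3.5]
   div mid [626.2 -70.5 143. ] h [627.6 -72.8 143. ]
146 [624.9 -74.3 146. ] 188.8 127.0 [5.3 3.5]
   div mid [626.7 -69.6 146. ] h [628.  -71.8 146. ]
150 [625.5 -72.9 150. ] 187.0 125.7 [5.3 3.5]
   div mid [627.2 -68.3 150. ] h [628.6 -70.5 150. ]
```

Call:
step_arm(steps=[[0, 0, -4.8, 0, 0, 0, 1], [0, 0, 0, 3, 44, 33, 1], [0, 0, 0, 3, 44, 33, 1], [0, 0, 0, 3, 45, 34, 1], [0, 0, 0, 0, 0, 0, 1], [0, 0, 0, 0, 0, 0, 1], [0, 0, 0, 0, 0, 0, 1], [0, 0, 0, 0, 0, 0, 1]])

```text
time_s: 3.25
ee_pos: [619.2, -72.0, 254.9]
ee_rot: [180.0, -0.1, 4.9]
force: [0.3, 0.1, 0.2]
gripper_width: 91.3
gripper_force: 0.0
```

```bash
python3 - <<'E'
from h import *
f,s=snap("wrist","w3");print(s["ee_pos"],s["ee_rot"])
cv2.imwrite("pics/w3b.png",cv2.resize(f["image"][0:250,100:420],(800,625),interpolation=cv2.INTER_CUBIC)[:600])
E
```

```text
[619.23547449 -71.99494613 254.94148608] [ 1.79978800e+02 -1.12171554e-01  4.90433744e+00]
```

View pics/w3b.png

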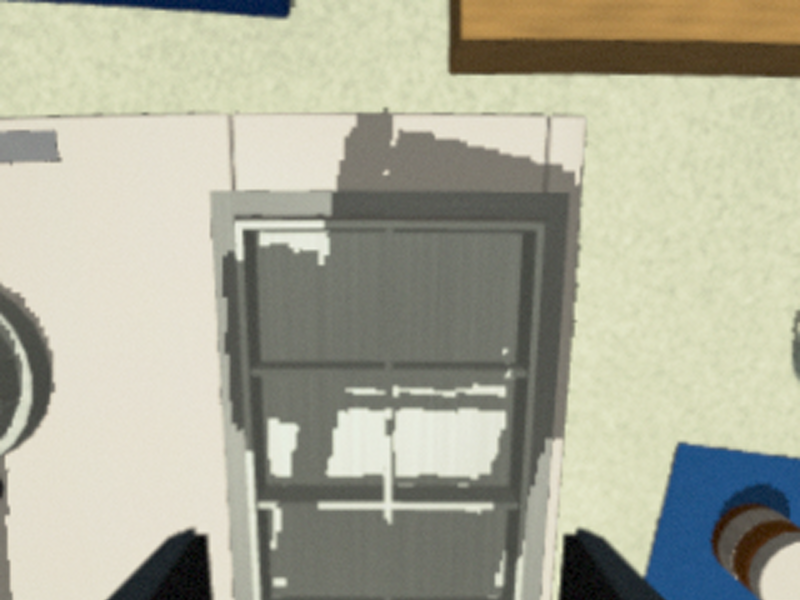

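```bash
python3 - <<'E'
from h import *
f,s=pickle.load(open("w3.pkl","rb"))
P=lambda x,y,z:onz(f,(x/2.5+100-.3,y/2.5-.3),z,s)
c,sn=np.cos(np.radians(4.9)),np.sin(np.radians(4.9))
for z in (143,146,149):
    a=[P(*p,z) for p in [(235,221),(544,222),(389,226),(389,371),(389,506)]]
    print(z,np.linalg.norm(a[0]-a[1]).round(1),(a[0]+a[1])[:2]/2,"rackcentre y-mid ->",[(v[:2]).round(1).tolist() for v in a[2:]],"spacing",np.linalg.norm(a[3]-a[4]).round(1), "centre",(((a[3]+a[4])/2)[:2]).round(1),((a[0]+a[1])[:2]/2-93*np.array([c,sn])).round(1))
E
```

```text
143 127.1 [718.52865179 -65.2668987 ] rackcentre y-mid -> [[716.5, -65.2], [656.9, -70.5], [595.4, -76.0]] spacing 61.8 centre [626.1 -73.3] [625.9 -73.2]
146 125.9 [718.36625987 -65.26372517] rackcentre y-mid -> [[716.3, -65.2], [657.3, -70.5], [596.4, -75.9]] spacing 61.2 centre [626.8 -73.2] [625.7 -73.2]
149 124.7 [718.20386796 -65.26055163] rackcentre y-mid -> [[716.2, -65.2], [657.7, -70.4], [597.4, -75.8]] spacing 60.6 centre [627.6 -73.1] [625.5 -73.2]
```

Call:
step_arm(steps=[[0, 0, 0, -18.7, 49.4, 20, 0.75], [0, 0, 0, -18.7, 49.4, 20, 0.75], [0, 0, 0, -18.7, 49.4, 20, 0.75], [0, 0, 0, -18.7, 49.4, 20, 0.75], [0, 0, 0, -18.6, 49.4, 0, 0.75], [0, 0, 0, 0, 0, 10, 0.75], [0, 0, 0, 0, 0, 10, 0.75], [0, 0, 0, 0, 0, 14, 0.75]], force=12)

```text
time_s: 4.3
ee_pos: [547.3, -325.6, 139.5]
ee_rot: [180.0, -0.0, 4.9]
force: [-0.1, -0.7, -0.3]
gripper_width: 68.5
gripper_force: 0.0
```

```bash
python3 - <<'E'
from h import *
f,s=snap("wrist","w4");print(s["ee_pos"],s["ee_rot"],s["gripper_width"])
for l in lids(f,s,x0=0,x1=512,y0=0,y1=384): print(l)
E
```

```text
[ 547.29651905 -325.59150925  139.45600705] [ 1.79990222e+02 -4.19312293e-02  4.92332224e+00] 68.5482176016897
(336, 210, array([ 537.3, -409. ,   72. ]), 'diam', np.float64(52.8))
(253, 192, array([ 548.4, -324.9,   72. ]), 'diam', np.float64(51.5))
```

View pics/w4.png

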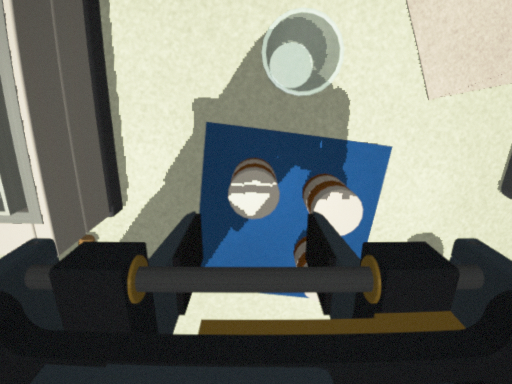

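The jar under the gripper is at (548,-325), as expected, so descend and grip.

Call:
step_arm(steps=[[0, 0, 0, 1, 0, 33, 0.75], [0, 0, 0, 0, 0, 33, 0.75], [0, 0, 0, 0, 0, 32, 0.75], [0, 0, 0, 0, 0, 0, 0.75], [0, 0, 0, 0, 0, 0, 0.4], [0, 0, 0, 0, 0, 0, 0.4], [0, 0, 0, 0, 0, 0, 0.4], [0, 0, 0, 0, 0, 0, 0.4]], force=12)

```text
time_s: 5.35
ee_pos: [548.5, -327.0, 43.4]
ee_rot: [179.9, -0.1, 4.8]
force: [0.5, 2.4, 6.5]
gripper_width: 49.0
gripper_force: 12.0
```

Call:
step_arm(steps=[[0, 0, 0, 0, 0, -30, 0.4], [0, 0, 0, 0, 0, -50, 0.4], [0, 0, 0, 0, 0, -60, 0.4], [0, 0, 0, 10, -30, -40, 0.4], [0, 0, 0, 22, -60, 0, 0.4], [0, 0, 0, 24, -62, 0, 0.4], [0, 0, 0, 23, -62, 0, 0.4], [0, 0, 0, 20.2, -61.7, 0, 0.4]])

```text
time_s: 6.35
ee_pos: [620.4, -53.2, 221.6]
ee_rot: [180.0, 0.0, 4.8]
force: [2.4, -0.4, -0.6]
gripper_width: 49.0
gripper_force: 12.0
```

```bash
python3 - <<'E'
from h import *
f,s=snap("wrist","w5");print(s["ee_pos"],s["ee_rot"],s["gripper_width"],s["force"])
E
```

```text
[620.43556639 -53.23275174 221.58074937] [1.79964661e+02 2.41790946e-03 4.80053800e+00] 49.02619431914227 [ 2.43629683 -0.41582377 -0.59874562]
```

View pics/w5.png

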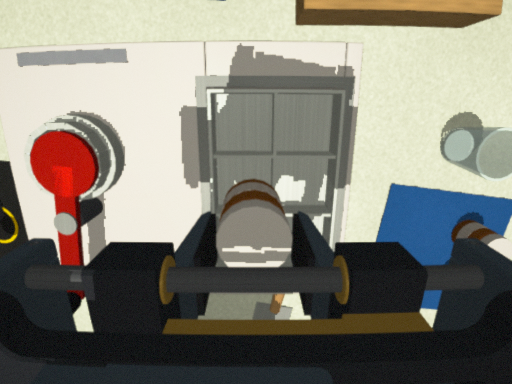

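Call:
step_arm(steps=[[0, 0, 0, 0, 0, 0, 0.4], [0, 0, 0, 0, 0, 0, 0.4], [0, 0, 0, 0, 0, 14, 0.4], [0, 0, 0, 0, 0, 14, 0.4], [0, 0, 0, 0, 0, 0, 0.4], [0, 0, 0, 0, 0, 0, 0.4], [0, 0, 0, 0, 0, 0, 0.4], [0, 0, 0, 0, 0, 0, 0.4]])

```text
time_s: 7.4
ee_pos: [620.5, -54.8, 194.3]
ee_rot: [180.0, -0.1, 4.8]
force: [-0.2, -0.4, -1.3]
gripper_width: 48.8
gripper_force: 12.0
```

```bash
cat >> h.py <<'E'
A=np.radians(4.9);EX=np.array([np.cos(A),np.sin(A),0]);EY=np.array([-np.sin(A),np.cos(A),0])
RC=np.array([626.3,-73.2,114])
def go(t,s=None):
    "tool shift (evap-aligned tool) to reach TCP target t"
    s=s or state();d=np.array(t)-s["ee_pos"];R=Ro.from_euler("xyz",s["ee_rot"],degrees=True).as_matrix()
    return (R.T@d).round(1)
def cell(a,b,z): return RC+a*EX+b*EY+[0,0,z-114]
E
python3 - <<'E'
from h import *
s=state();print(s["ee_pos"],s["ee_rot"],s["force"],go(cell(0,31,156)))
E
```

```text
[620.49946779 -54.82484609 194.26654462] [ 1.79982985e+02 -5.41378898e-02  4.82605905e+00] [-0.18258342 -0.38385099 -1.34456188] [  4.2 -12.2  38.3]
```

Call:
step_arm(steps=[[0, 0, 0, 4.2, -12.2, 0, 0.4], [0, 0, 0, 0, 0, 0, 0.4], [0, 0, 0, 0, 0, 10, 0.4], [0, 0, 0, 0, 0, 12, 0.4], [0, 0, 0, 0, 0, 8, 0.4], [0, 0, 0, 0, 0, 3, 0.4], [0, 0, 0, 0, 0, 2, 0.4], [0, 0, 0, 0, 0, 0, 0.4]])

```text
time_s: 8.4
ee_pos: [623.5, -42.4, 158.9]
ee_rot: [180.0, -0.0, 4.8]
force: [-0.1, 0.5, -0.9]
gripper_width: 49.3
gripper_force: 12.0
```

```bash
python3 - <<'E'
from h import *
s=state();print(s["ee_pos"],s["ee_rot"],s["force"],go(cell(0,31,156)))
E
```

```text
[623.54393179 -42.37283417 158.94086116] [ 1.79991364e+02 -2.24570486e-02  4.81615414e+00] [-0.14119602  0.53708056 -0.90774881] [ 0.1 -0.1  2.9]
```

Feel for the floor in small steps.

Call:
step_arm(steps=[[0, 0, 0, 0, 0, 1, 0.4], [0, 0, 0, 0, 0, 1, 0.4], [0, 0, 0, 0, 0, 1, 0.4], [0, 0, 0, 0, 0, 0, 0.4], [0, 0, 0, 0, 0, 0, 0.4], [0, 0, 0, 0, 0, 0, 0.4], [0, 0, 0, 0, 0, 0, 0.4], [0, 0, 0, 0, 0, 0, 0.4]])

```text
time_s: 9.4
ee_pos: [623.4, -42.3, 155.8]
ee_rot: [180.0, -0.0, 4.8]
force: [-0.2, -0.6, -0.9]
gripper_width: 49.6
gripper_force: 12.0
```

Call:
step_arm(steps=[[0, 0, 0, 0, 0, 1, 0.4], [0, 0, 0, 0, 0, 1, 0.4], [0, 0, 0, 0, 0, 1, 0.4], [0, 0, 0, 0, 0, 0, 0.4], [0, 0, 0, 0, 0, 0, 0.4], [0, 0, 0, 0, 0, 0, 0.4], [0, 0, 0, 0, 0, 0, 0.4], [0, 0, 0, 0, 0, 0, 0.4]])

```text
time_s: 10.4
ee_pos: [624.3, -42.1, 155.0]
ee_rot: [180.0, -0.2, 4.8]
force: [-1.0, 1.6, 7.7]
gripper_width: 49.3
gripper_force: 12.0
```

Call:
step_arm(steps=[[0, 0, 0, 0, 0, -2, 0.4], [0, 0, 0, 0, 0, 0, 0.75], [0, 0, 0, 0, 0, 0, 0.75], [0, 0, 0, 0, 0, 0, 0.75], [0, 0, 0, 0, 0, -10, 0.75], [0, 0, 0, 0, 0, -20, 0.75], [0, 0, 0, 0, 0, -25, 0.75], [0, 0, 0, 0, 0, -25, 0.75]])

```text
time_s: 11.4
ee_pos: [623.6, -42.3, 236.3]
ee_rot: [180.0, -0.1, 4.8]
force: [0.8, 1.0, -0.2]
gripper_width: 68.4
gripper_force: 0.0
```

Call:
step_arm(steps=[[0, 0, 0, -14.8, 44.7, 0, 0.75], [0, 0, 0, -14.8, 44.7, 0, 0.75], [0, 0, 0, -14.8, 44.7, 0, 0.75], [0, 0, 0, -14.8, 44.7, 0, 0.75], [0, 0, 0, -14.8, 44.7, 24, 0.75], [0, 0, 0, -14.8, 44.7, 24, 0.75], [0, 0, 0, -14.8, 44.7, 24, 0.75], [0, 0, 0, -14.8, 44.7, 24, 0.75]])

```text
time_s: 12.4
ee_pos: [535.3, -410.3, 139.0]
ee_rot: [179.9, -0.1, 4.8]
force: [0.0, -0.3, -0.3]
gripper_width: 68.3
gripper_force: 0.0
```

```bash
python3 - <<'E'
from h import *
f,s=snap("wrist","w6");print(s["ee_pos"],s["ee_rot"],s["gripper_width"],s["force"])
for l in lids(f,s,x0=150,x1=400,y0=120,y1=300): print(l, go([*l[2][:2],41],s))
f,s=snap("scene","s6")
cv2.imwrite("pics/s6c.png",cv2.resize(f["image"][140:300,90:340],None,fx=3,fy=3))
E
```

```text
[ 535.32260276 -410.34060478  138.99834816] [ 1.79942375e+02 -6.47603492e-02  4.81706388e+00] 68.28122376156495 [ 0.032521   -0.26485801 -0.33627562]
```

View pics/s6c.png

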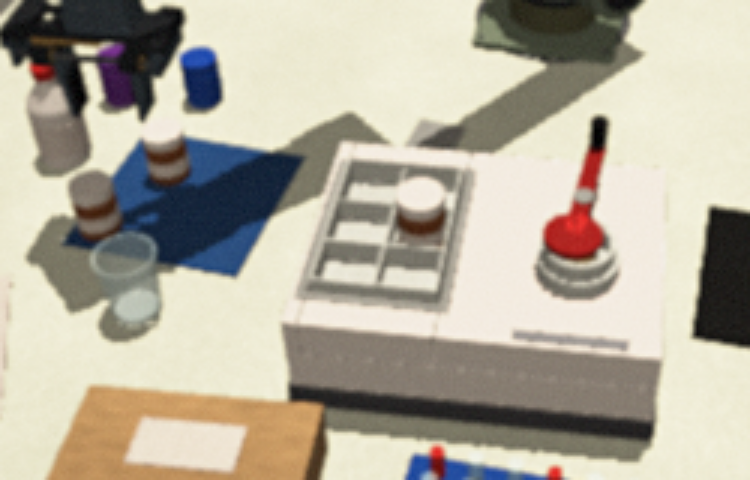

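Jar C stands in its cell. A second jar has been knocked to the mat's far right corner, near the beaker (crop (95,205)). I'll locate it again from the frame I have.

```bash
python3 - <<'E'
from h import *
f,s=pickle.load(open("w6.pkl","rb"))
for l in lids(f,s,x0=100,x1=512,y0=0,y1=384): print(l, go([*l[2][:2],41],s))
f2,s2=pickle.load(open("s6.pkl","rb"))
for p in [(95,183),(164,137)]: print(onz(f2,(p[0]/3+90,p[1]/3+140),72).round(0))
E
```

```text
[ 564. -442.   72.]
[ 469. -399.   72.]
```

View pics/w6.png

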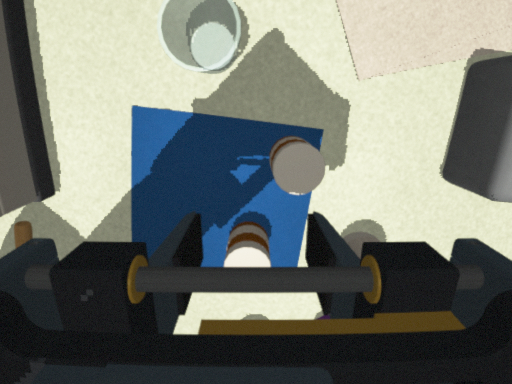

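The knocked jar's lid is at (298,166), and jar A's lid is at about (248,260).

```bash
python3 - <<'E'
from h import *
f,s=pickle.load(open("w6.pkl","rb"))
g=cv2.medianBlur(cv2.cvtColor(f["image"],cv2.COLOR_BGR2GRAY),5)
c=cv2.HoughCircles(g[110:230,240:360],3,1.5,30,param1=80,param2=0.6,minRadius=23,maxRadius=33);print(c)
if c is not None:
  for x,y,r in c[0]:
    p=onz(f,(x+240,y+110),72,s);print(p.round(1),r,"d",2*np.linalg.norm(onz(f,(x+240+r,y+110),72,s)-p),go([*p[:2],41],s))
p=onz(f,(298,166),72,s);print(p.round(1),go([*p[:2],41],s))
E
```

```text
[[[ 59.25  57.75  27.2 ]
  [ 35.25 110.25  32.15]
  [108.75  86.25  32.15]
  [ 11.25  18.75  30.5 ]
  [ 23.25  74.25  28.7 ]
  [ 32.25  44.25  32.15]
  [ 77.25   5.25  32.15]
  [ 84.75  35.25  25.4 ]
  [ 42.75   2.25  32.15]
  [ 74.25  84.75  30.35]
  [ 74.25 114.75  32.15]
  [  2.25  48.75  32.15]
  [  5.25 117.75  25.25]
  [107.25  12.75  29.9 ]]]
[ 564.6 -451.1   72. ] 27.2 d 51.67377987991222 [25.6 43.  98.1]
[ 509.5 -434.3   72. ] 32.15 d 64.33709572093082 [-27.9  21.6  98. ]
[ 540.6 -503.3   72. ] 32.15 d 64.24132880318008 [-2.6 92.9 98.1]
[ 596.7 -403.    72. ] 30.5 d 55.40153409547152 [61.7 -2.3 98.1]
[ 545.5 -418.8   72. ] 28.7 d 55.09807048580093 [ 9.4  9.2 98. ]
[ 575.1 -424.4   72. ] 32.15 d 59.96179605995915 [38.3 17.2 98.1]
[ 613.9 -461.1   72. ] 32.15 d 58.46801895000956 [73.9 57.1 98.1]
[ 587.7 -471.9   72. ] 25.4 d 47.560252904373854 [46.9 65.7 98.1]
[ 613.6 -429.8   72. ] 32.15 d 57.77521406014897 [76.3 25.9 98.1]
[ 539.3 -469.2   72. ] 30.35 d 59.61828645716958 [-1.1 58.9 98.1]
[ 507.9 -473.9   72. ] 32.15 d 65.35793802353672 [-32.8  60.9  98. ]
[ 568.5 -396.9   72. ] 32.15 d 60.0672771369503 [ 34.1 -10.7  98. ]
[ 498.8 -405.1   72. ] 25.25 d 50.79383256218548 [-36.   -8.4  97.9]
[ 609.9 -489.4   72. ] 29.9 d 55.401329988203365 [67.5 84.9 98.2]
[ 566.1 -449.7   72. ] [27.3 41.7 98.1]
```

Call:
step_arm(steps=[[0, 0, 0, 13.3, 21.2, 0, 0.75], [0, 0, 0, 13.2, 21.2, 0, 0.75], [0, 0, 0, 0, 0, 33, 0.75], [0, 0, 0, 0, 0, 33, 0.75], [0, 0, 0, 0, 0, 32, 0.75], [0, 0, 0, 0, 0, 0, 0.75], [0, 0, 0, 0, 0, 0, 0.4], [0, 0, 0, 0, 0, 0, 0.4]], force=12)

```text
time_s: 13.5
ee_pos: [566.7, -449.4, 43.2]
ee_rot: [179.8, -0.2, 4.8]
force: [0.6, -0.8, 0.2]
gripper_width: 51.2
gripper_force: 0.6
```

Call:
step_arm(steps=[[0, 0, 0, 0, 0, 0, 0.4], [0, 0, 0, 0, 0, 0, 0.4], [0, 0, 0, 0, 0, -20, 0.4], [0, 0, 0, 0, 0, -40, 0.4], [0, 0, 0, 0, 0, -40, 0.4], [0, 0, 0, 0, 0, -40, 0.4], [0, 0, 0, 0, 0, -40, 0.4], [0, 0, 0, 0, 0, -10, 0.4]])

```text
time_s: 14.5
ee_pos: [566.2, -449.1, 233.7]
ee_rot: [179.8, -0.2, 4.8]
force: [-0.2, -0.1, -1.7]
gripper_width: 48.9
gripper_force: 12.0
```

```bash
python3 - <<'E'
from h import *
s=state();print(s["ee_pos"],s["ee_rot"],s["gripper_width"],s["force"],go(cell(61,-31,165)))
E
```

```text
[ 566.19625729 -449.13892253  233.69569972] [179.81425522  -0.20480478   4.82024902] 48.917393693361326 [-0.18950012 -0.11229485 -1.74635898] [ 152.3 -338.9   68.1]
```

Call:
step_arm(steps=[[0, 0, 0, 19, -42.4, 0, 0.4], [0, 0, 0, 19, -42.4, 0, 0.4], [0, 0, 0, 19, -42.4, 0, 0.4], [0, 0, 0, 19, -42.4, 0, 0.4], [0, 0, 0, 19, -42.4, 0, 0.4], [0, 0, 0, 19, -42.4, 0, 0.4], [0, 0, 0, 19, -42.3, 10, 0.4], [0, 0, 0, 19, -42.3, 20, 0.4]])

```text
time_s: 15.5
ee_pos: [688.3, -96.5, 199.1]
ee_rot: [-180.0, 0.1, 4.8]
force: [0.3, 0.6, -1.3]
gripper_width: 48.9
gripper_force: 12.0
```

Call:
step_arm(steps=[[0, 0, 0, 0, 0, 0, 0.4], [0, 0, 0, 0, 0, 0, 0.4], [0, 0, 0, 0, 0, 0, 0.4], [0, 0, 0, 0, 0, 0, 0.4], [0, 0, 0, 0, 0, 0, 0.4], [0, 0, 0, 0, 0, 0, 0.4], [0, 0, 0, 0, 0, 0, 0.4], [0, 0, 0, 0, 0, 0, 0.4]])

```text
time_s: 16.5
ee_pos: [688.4, -98.0, 200.8]
ee_rot: [180.0, -0.0, 4.8]
force: [0.5, -0.7, -1.4]
gripper_width: 49.0
gripper_force: 12.0
```

```bash
python3 - <<'E'
from h import *
s=state();print(s["ee_pos"],s["ee_rot"],s["gripper_width"],s["force"],go(cell(61,-31,156)))
E
```

```text
[688.44642105 -98.00037502 200.80836142] [ 1.79994858e+02 -3.15867680e-03  4.82588132e+00] 49.03180506420137 [ 0.5106204  -0.66866539 -1.41227862] [ 1.2  1.  44.8]
```

Call:
step_arm(steps=[[0, 0, 0, 1.2, 1, 10, 0.4], [0, 0, 0, 0, 0, 14, 0.4], [0, 0, 0, 0, 0, 12, 0.4], [0, 0, 0, 0, 0, 4, 0.4], [0, 0, 0, 0, 0, 1.5, 0.4], [0, 0, 0, 0, 0, 1.5, 0.4], [0, 0, 0, 0, 0, 1.5, 0.4], [0, 0, 0, 0, 0, 1.5, 0.4]])

```text
time_s: 17.5
ee_pos: [689.8, -99.0, 155.0]
ee_rot: [180.0, -0.0, 4.8]
force: [-0.8, 0.8, -2.0]
gripper_width: 48.8
gripper_force: 12.0
```

Call:
step_arm(steps=[[0, 0, 0, 0, 0, 0, 0.4], [0, 0, 0, 0, 0, 0, 0.4], [0, 0, 0, 0, 0, 0, 0.4], [0, 0, 0, 0, 0, 0, 0.4], [0, 0, 0, 0, 0, 0, 0.4], [0, 0, 0, 0, 0, 0, 0.4], [0, 0, 0, 0, 0, 0, 0.4], [0, 0, 0, 0, 0, 0, 0.4]])

```text
time_s: 18.5
ee_pos: [689.7, -98.9, 154.8]
ee_rot: [180.0, 0.0, 4.8]
force: [-0.5, 0.3, -1.8]
gripper_width: 49.0
gripper_force: 12.0
```

Call:
step_arm(steps=[[0, 0, 0, 0, 0, 1, 0.4], [0, 0, 0, 0, 0, 1, 0.4], [0, 0, 0, 0, 0, 0.5, 0.4], [0, 0, 0, 0, 0, 0, 0.4], [0, 0, 0, 0, 0, 0, 0.4], [0, 0, 0, 0, 0, 0, 0.4], [0, 0, 0, 0, 0, 0, 0.4], [0, 0, 0, 0, 0, 0, 0.4]])

```text
time_s: 19.5
ee_pos: [690.2, -99.1, 154.6]
ee_rot: [180.0, -0.2, 4.8]
force: [-2.7, -0.1, 7.3]
gripper_width: 48.8
gripper_force: 12.0
```

Call:
step_arm(steps=[[0, 0, 0, 0, 0, -1.5, 0.4], [0, 0, 0, 0, 0, 0, 0.75], [0, 0, 0, 0, 0, 0, 0.75], [0, 0, 0, 0, 0, 0, 0.75], [0, 0, 0, 0, 0, -10, 0.75], [0, 0, 0, 0, 0, -20, 0.75], [0, 0, 0, 0, 0, -25, 0.75], [0, 0, 0, 0, 0, -25, 0.75]])

```text
time_s: 20.5
ee_pos: [689.9, -98.9, 235.4]
ee_rot: [180.0, -0.1, 4.8]
force: [0.5, 0.0, 0.2]
gripper_width: 68.0
gripper_force: 0.0
```

Call:
step_arm(steps=[[0, 0, 0, -32.6, 36.2, 0, 0.75], [0, 0, 0, -32.6, 36.2, 0, 0.75], [0, 0, 0, -32.6, 36.2, 0, 0.75], [0, 0, 0, -32.6, 36.2, 0, 0.75], [0, 0, 0, -32.6, 36.2, 0, 0.75], [0, 0, 0, -32.6, 36.2, 0, 0.75], [0, 0, 0, -32.6, 36.2, 20, 0.75], [0, 0, 0, -32.6, 36.2, 20, 0.75]])

```text
time_s: 21.5
ee_pos: [453.5, -410.9, 194.6]
ee_rot: [179.9, -0.1, 4.8]
force: [0.4, -0.8, 0.4]
gripper_width: 68.4
gripper_force: 0.0
```

```bash
python3 - <<'E'
from h import *
f,s=snap("wrist","w7");print(s["ee_pos"],s["ee_rot"],s["gripper_width"],s["force"])
for l in lids(f,s,x0=150,x1=400,y0=120,y1=300): print(l, go([*l[2][:2],41],s))
g,t=pickle.load(open("w1.pkl","rb"));print("cap",onz(g,(402,202),140,t))
E
```

```text
[ 453.51951653 -410.93855429  194.58317813] [ 1.79893745e+02 -9.43553987e-02  4.82797766e+00] 68.42573074663382 [ 0.41558201 -0.83473106  0.40922591]
(253, 177, array([ 455.7, -409.8,   72. ]), 'diam', np.float64(52.3)) [  2.   -1.2 153.6]
cap [ 445.58775676 -553.28374444  140.        ]
```

View pics/w7.png

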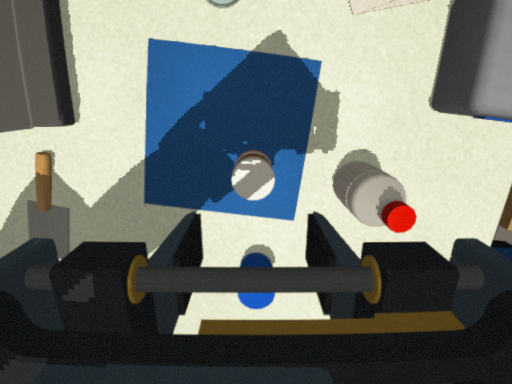

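Jar A is at (455.5,-410). The solvent bottle clears the gripper body by about 19 mm. This is the last jar.

Call:
step_arm(steps=[[0, 0, 0, 2, -1.2, 30, 0.75], [0, 0, 0, 0, 0, 31, 0.75], [0, 0, 0, 0, 0, 31, 0.75], [0, 0, 0, 0, 0, 31, 0.75], [0, 0, 0, 0, 0, 30, 0.75], [0, 0, 0, 0, 0, 0, 0.75], [0, 0, 0, 0, 0, 0, 0.4], [0, 0, 0, 0, 0, 0, 0.4]], force=12)

```text
time_s: 22.55
ee_pos: [457.1, -408.9, 42.6]
ee_rot: [179.9, -0.1, 4.8]
force: [-0.0, 1.0, 0.3]
gripper_width: 51.3
gripper_force: 0.2
```

Call:
step_arm(steps=[[0, 0, 0, 0, 0, 0, 0.4], [0, 0, 0, 0, 0, 0, 0.4], [0, 0, 0, 0, 0, -20, 0.4], [0, 0, 0, 0, 0, -40, 0.4], [0, 0, 0, 0, 0, -40, 0.4], [0, 0, 0, 0, 0, -40, 0.4], [0, 0, 0, 0, 0, -40, 0.4], [0, 0, 0, 0, 0, -10, 0.4]])

```text
time_s: 23.55
ee_pos: [456.8, -408.6, 233.2]
ee_rot: [179.8, -0.2, 4.8]
force: [0.6, -0.8, -1.2]
gripper_width: 49.3
gripper_force: 12.0
```

```bash
python3 - <<'E'
from h import *
s=state();print(s["ee_pos"],s["ee_rot"],s["gripper_width"],s["force"],go(cell(-61,-31,165)))
E
```

```text
[ 456.78206273 -408.60035925  233.183909  ] [ 1.79820484e+02 -1.75728241e-01  4.82025251e+00] 49.26531377435426 [ 0.5751533  -0.84923207 -1.19290091] [ 135.9 -289.1   67.7]
```

Call:
step_arm(steps=[[0, 0, 0, 17, -36.1, 0, 0.4], [0, 0, 0, 17, -36.1, 0, 0.4], [0, 0, 0, 17, -36.1, 0, 0.4], [0, 0, 0, 17, -36.1, 0, 0.4], [0, 0, 0, 17, -36.1, 0, 0.4], [0, 0, 0, 17, -36.1, 10, 0.4], [0, 0, 0, 17, -36.1, 20, 0.4], [0, 0, 0, 17, -36.4, 0, 0.4]])

```text
time_s: 24.55
ee_pos: [565.2, -106.8, 196.9]
ee_rot: [-179.9, 0.4, 4.8]
force: [0.1, -1.1, -2.0]
gripper_width: 49.3
gripper_force: 12.0
```

Call:
step_arm(steps=[[0, 0, 0, 0, 0, 0, 0.4], [0, 0, 0, 0, 0, 0, 0.4], [0, 0, 0, 0, 0, 0, 0.4], [0, 0, 0, 0, 0, 0, 0.4], [0, 0, 0, 0, 0, 0, 0.4], [0, 0, 0, 0, 0, 0, 0.4], [0, 0, 0, 0, 0, 0, 0.4], [0, 0, 0, 0, 0, 0, 0.4]])

```text
time_s: 25.55
ee_pos: [567.3, -108.5, 200.8]
ee_rot: [180.0, -0.0, 4.8]
force: [-0.3, 0.3, -1.8]
gripper_width: 49.3
gripper_force: 12.0
```

```bash
python3 - <<'E'
from h import *
s=state();print(s["ee_pos"],s["ee_rot"],s["gripper_width"],s["force"],go(cell(-61,-31,155)))
E
```

```text
[ 567.31140824 -108.54369005  200.83491192] [ 1.79992966e+02 -5.74663754e-03  4.82439537e+00] 49.33848884654268 [-0.34058036  0.28058358 -1.76735742] [ 0.8  0.8 45.8]
```

Call:
step_arm(steps=[[0, 0, 0, 0.8, 0.8, 10, 0.4], [0, 0, 0, 0, 0, 14, 0.4], [0, 0, 0, 0, 0, 12, 0.4], [0, 0, 0, 0, 0, 4, 0.4], [0, 0, 0, 0, 0, 2, 0.4], [0, 0, 0, 0, 0, 2, 0.4], [0, 0, 0, 0, 0, 2, 0.4], [0, 0, 0, 0, 0, 0, 0.4]])

```text
time_s: 26.55
ee_pos: [568.1, -109.3, 154.9]
ee_rot: [180.0, -0.0, 4.8]
force: [-0.9, 0.3, -1.7]
gripper_width: 49.2
gripper_force: 12.0
```

Call:
step_arm(steps=[[0, 0, 0, 0, 0, 1, 0.4], [0, 0, 0, 0, 0, 1, 0.4], [0, 0, 0, 0, 0, 0.5, 0.4], [0, 0, 0, 0, 0, 0, 0.4], [0, 0, 0, 0, 0, 0, 0.4], [0, 0, 0, 0, 0, 0, 0.4], [0, 0, 0, 0, 0, 0, 0.4], [0, 0, 0, 0, 0, 0, 0.4]])

```text
time_s: 27.55
ee_pos: [568.7, -109.5, 154.0]
ee_rot: [180.0, -0.1, 4.8]
force: [-1.9, -0.8, 6.9]
gripper_width: 49.4
gripper_force: 12.0
```

Call:
step_arm(steps=[[0, 0, 0, 0, 0, -1.5, 0.4], [0, 0, 0, 0, 0, 0, 0.75], [0, 0, 0, 0, 0, 0, 0.75], [0, 0, 0, 0, 0, 0, 0.75], [0, 0, 0, 0, 0, -10, 0.75], [0, 0, 0, 0, 0, -30, 0.75], [0, 0, 0, 0, 0, -50, 0.75], [0, 0, 0, 0, 0, -54, 0.75]])

```text
time_s: 28.55
ee_pos: [567.9, -109.2, 299.7]
ee_rot: [180.0, 0.0, 4.8]
force: [0.1, -0.1, -0.1]
gripper_width: 68.5
gripper_force: 0.0
```

Call:
step_arm(steps=[[0, 0, 0, -13, -39, 0, 0.75], [0, 0, 0, -13, -39, 0, 0.75], [0, 0, 0, -13, -39, 0, 0.75], [0, 0, 0, -13, -39, 0, 0.75], [0, 0, 0, -13, -39, 0, 0.75], [0, 0, 0, -13, -39, 0, 0.75], [0, 0, 0, 0, 0, 0, 0.75], [0, 0, 0, 0, 0, 0, 0.75]])

```text
time_s: 29.55
ee_pos: [471.1, 117.0, 298.3]
ee_rot: [180.0, -0.1, 4.8]
force: [0.5, 0.7, 0.6]
gripper_width: 68.7
gripper_force: 0.0
```

```bash
python3 - <<'E'
from h import *
f,s=snap("wrist","w8");print(s["ee_pos"],s["ee_rot"],s["gripper_width"],s["force"])
E
```

```text
[471.07961283 117.00044818 298.29277171] [ 1.79963992e+02 -6.48238616e-02  4.83866264e+00] 68.6762949535226 [0.46274332 0.72002303 0.64952382]
```

View pics/w8.png

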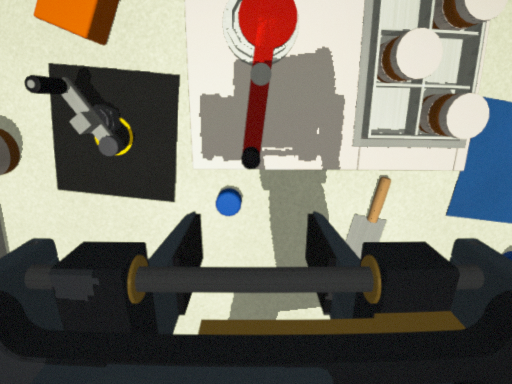

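All three jars stand in separate cells. Knob top is at (251,157) and hinge cap at (260,73). On the crank, the handle top is at about (33,84), the boss top at about (80,122) and the counterweight at (108,145).

```bash
python3 - <<'E'
from h import *
f,s=pickle.load(open("w8.pkl","rb"));im=f["image"]
Q=lambda x,y,z:onz(f,(x,y),z,s)
h=cv2.cvtColor(im,cv2.COLOR_BGR2HSV)
m=((h[...,2]<45)).astype(np.uint8);w=np.zeros_like(m);w[140:172,235:268]=m[140:172,235:268]
for c,st in blobs(w,20): print("knob blob",c,st)
k=Q(251,158,212);hi=Q(260.5,73,181)
print("knob",k,"hinge",hi,"r",np.linalg.norm((k-hi)[:2]))
b=Q(80,122,82);ha=Q(33,84,116);cw=Q(108,145,60)
print("boss",b,"handle",ha,np.linalg.norm((ha-b)[:2]),np.degrees(np.arctan2(*(ha-b)[1::-1])),"cw",cw,np.degrees(np.arctan2(*(b-cw)[1::-1])))
y=(h[...,0]>20)&(h[...,0]<35)&(h[...,1]>150)&(h[...,2]>100);y[:, 150:]=0;y[:90]=0;y[165:]=0
print("yellow",blobs(y,5))
print("mat",[Q(*p,2).round(0)[:2] for p in [(49,64),(180,74),(175,201),(58,189)]])
print("knob go",go([*k[:2],184],s))
E
```

```text
knob blob [250.6 157.2] [242, 147, 18, 21, 302]
knob [502.11788041 122.28980611 212.        ] hinge [585.76439754 119.75914022 181.        ] r 83.68479012760996
boss [510.69903663 371.99212649  82.        ] handle [559.12688832 412.70557607 116.        ] 63.26801558456366 40.05387329187798 cw [476.44461011 343.00639099  60.        ] 40.2375482243824
yellow [(array([125.9, 137.2]), [116, 118, 17, 38, 169]), (array([ 96.2, 140.7]), [94, 137, 5, 8, 21])]
mat [array([594., 468.]), array([592., 247.]), array([373., 253.]), array([377., 473.])]
knob go [ 31.2  -2.7 114.3]
```

Call:
step_arm(steps=[[0, 0, 0, 31.2, -2.7, 0, 0.75], [0, 0, 0, 0, 0, 38, 0.6], [0, 0, 0, 0, 0, 38, 0.6], [0, 0, 0, 0, 0, 38, 0.6], [0, 0, 0, 0, 0, 0, 0.6], [0, 0, 0, 0, 0, 0, 0.1], [0, 0, 0, 0, 0, 0, 0.1], [0, 0, 0, 0, 0, 0, 0.1]], force=8)

```text
time_s: 30.6
ee_pos: [502.4, 122.7, 185.1]
ee_rot: [-180.0, -0.1, 4.8]
force: [-0.9, -1.0, 0.3]
gripper_width: 27.5
gripper_force: 0.0
```

Call:
step_arm(steps=[[0, 0, 0, 0, 0, 0, 0.1], [0, 0, 0, 0, 0, 0, 0.1], [0, 0, 0, 0, 0, 0, 0.1], [0, 0, 0, 0, 0, 0, 0.1], [0, 0, 0, 0, 0, 0, 0.1], [0, 0, 0, 0, 0, 0, 0.1], [0, 0, 0, 0, 0, 0, 0.1], [0, 0, 0, 0, 0, 0, 0.1]])

```text
time_s: 31.6
ee_pos: [501.9, 122.8, 184.4]
ee_rot: [-180.0, -0.1, 4.8]
force: [-0.4, -0.9, 6.1]
gripper_width: 18.7
gripper_force: 8.0
```

Call:
step_arm(steps=[[0, 0, 0, 3.1, -15.1, -1, 0.1], [0, 0, 0, 6.2, -15, 0, 0.1], [0, 0, 0, 9, -13.6, 0, 0.1], [0, 0, 0, 11.5, -11.6, 0, 0.1], [0, 0, 0, 13.4, -9.2, 0, 0.1], [0, 0, 0, 14.9, -6.5, 0, 0.1], [0, 0, 0, 15.9, -3.6, 0, 0.1], [0, 0, 0, 10.4, -0.6, 0, 0.1]])

```text
time_s: 32.6
ee_pos: [578.5, 204.5, 184.0]
ee_rot: [179.9, 0.3, 4.8]
force: [-11.6, -4.8, 3.6]
gripper_width: 18.8
gripper_force: 8.0
```

Call:
step_arm(steps=[[0, 0, 0, 2, 0, 0, 0.1], [0, 0, 0, 2, 0, 0, 0.1], [0, 0, 0, 0, 0, 0, 0.1], [0, 0, 0, 0, 0, 0, 0.1], [0, 0, 0, 0, 0, 0, 0.1], [0, 0, 0, 0, 0, 0, 0.1], [0, 0, 0, 0, 0, 0, 0.1], [0, 0, 0, 0, 0, 0, 0.1]])

```text
time_s: 33.6
ee_pos: [579.4, 204.6, 183.9]
ee_rot: [180.0, 0.6, 4.8]
force: [-10.4, -3.3, 2.8]
gripper_width: 18.9
gripper_force: 8.0
```

Call:
step_arm(steps=[[0, 0, 0, -4, 0, 0, 0.1], [0, 0, 0, 0, 0, 0, 0.6], [0, 0, 0, 0, 0, 0, 0.6], [0, 0, 0, 0, 0, 0, 0.6], [0, 0, 0, 0, 0, -20, 0.6], [0, 0, 0, 0, 0, -40, 0.6], [0, 0, 0, 0, 40, -50, 0.6], [0, 0, 0, 0, 40, 0, 0.6]])

```text
time_s: 34.6
ee_pos: [588.5, 126.0, 298.6]
ee_rot: [-179.9, -0.6, 4.9]
force: [0.4, 0.4, 0.2]
gripper_width: 54.8
gripper_force: 0.0
```

```bash
python3 - <<'E'
from h import *
f,s=snap("wrist","w9");print(s["ee_pos"],s["ee_rot"],s["qpos"].round(1))
d=np.array([641.3,124.6,168]);p=proj(f,[d,[641.3,124.6,167]],s);print(p)
x,y=p[0].astype(int);im=f["image"];h=cv2.cvtColor(im,cv2.COLOR_BGR2HSV)
m=(h[...,0]>12)&(h[...,0]<30)&(h[...,1]>90);w=np.zeros(m.shape,bool);w[max(0,y-40):y+40,x-40:x+40]=m[max(0,y-40):y+40,x-40:x+40]
for c,st in blobs(w,40):print(c,st,onz(f,c,167,s).round(1))
cv2.imwrite("pics/w9c.png",cv2.resize(im[max(0,y-70):y+90,x-110:x+110],None,fx=3.6,fy=3.6,interpolation=cv2.INTER_CUBIC))
E
```

```text
[588.50742001 126.03560456 298.56313035] [-179.92641148   -0.59705319    4.90273371] [11.  18.  74.6  0.  86.8 96.1]
[[259.15669955 133.56005243]
 [259.1422224  133.48212645]]
[259.5 134.4] [246, 120, 28, 30, 450] [640.3 124.1 167. ]
```

Call:
step_arm(steps=[[0, 0, 0, -22.8, -43.1, 8, 0.6], [0, 0, 0, -22.8, -43.1, 8, 0.6], [0, 0, 0, -22.8, -43.1, 8, 0.6], [0, 0, 0, -22.8, -43.1, 8, 0.6], [0, 0, 0, -22.8, -43.1, 8, 0.6], [0, 0, 0, -22.8, -43.1, 8, 0.6], [0, 0, 0, 0, 0, 0, 0.6], [0, 0, 0, 0, 0, 0, 0.6]])

```text
time_s: 35.65
ee_pos: [428.3, 372.0, 245.6]
ee_rot: [180.0, -0.0, 4.8]
force: [-0.0, -0.6, 0.6]
gripper_width: 54.5
gripper_force: 0.0
```

```bash
python3 - <<'E'
from h import *
f,s=snap("wrist","w10");print(s["ee_pos"],s["ee_rot"])
print(proj(f,[[510.7,372,82],[559,412.7,116],[476,343,60]],s))
g=pickle.load(open("scene0.pkl","rb"));print("bottle",onz(g,(425,240),0))
cv2.imwrite("pics/w10c.png",cv2.resize(f["image"][0:220,130:400],None,fx=2.7,fy=2.7,interpolation=cv2.INTER_CUBIC))
E
```

```text
[428.25186648 372.01094682 245.61035229] [ 1.79977800e+02 -2.73525442e-02  4.84394995e+00]
[[259.50244445 105.16440219]
 [225.90361288  54.97403103]
 [278.61808225 134.16542764]]
bottle [461.67628091 593.34359174   0.        ]
```

View pics/w10c.png

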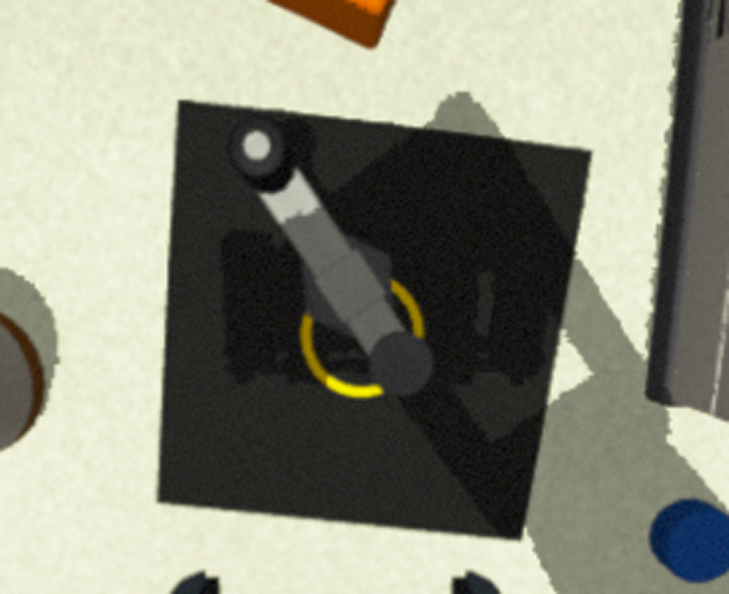

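That was the 14th and last picture. It shows the crank with handle top at crop (257,146), boss at (351,283) and counterweight at (402,363), which matches the predictions within 1 px.

```bash
python3 - <<'E'
from h import *
f,s=pickle.load(open("w10.pkl","rb"))
Q=lambda x,y,z:onz(f,(x/2.7+130-.3,y/2.7-.3),z,s)
b,ha,cw=Q(351,283,82),Q(257,146,116),Q(402,363,60)
an=lambda v:np.degrees(np.arctan2(v[1],v[0])).round(1)
print(b,ha,cw,an(ha-b),an(b-cw),an(ha-cw),np.linalg.norm((ha-b)[:2]))
c=np.array([Q(*p,2) for p in[(180,100),(591,152),(521,540),(159,502)]]);print("mat",c.mean(0),an(c[0]-c[3]),an(c[1]-c[2]))
print("ring",(Q(302,330,2)+Q(424,330,2))/2,Q(355,396,2))
print(go([*b[:2],245],s))
E
```

```text
[511.48052932 371.83075987  82.        ] [560.09849986 413.84797021 116.        ] [476.02391678 343.04149969  60.        ] 40.8 39.1 40.1 64.25848600557096
mat [484.14103269 360.92050447   2.        ] -1.3 -1.2
ring [486.96459364 361.24185847   2.        ] [449.83312342 362.27094107   2.        ]
[82.9  7.2  0.7]
```

Call:
step_arm(steps=[[0, 0, 0, 41.4, 3.4, 0, 0.6], [0, 0, 0, 41.4, 3.4, 0, 0.6], [0, 0, -8.8, 0, 0, 0, 0.6], [0, 0, -8.8, 0, 0, 0, 0.6], [0, 0, -8.8, 0, 0, 0, 0.6], [0, 0, -8.9, 0, 0, 0, 0.6], [0, 0, 0, 0, 0, 40, 0.6], [0, 0, 0, 0, 0, 40, 0.6]])

```text
time_s: 36.7
ee_pos: [512.6, 371.1, 165.5]
ee_rot: [180.0, -0.1, 40.0]
force: [0.8, 0.2, 0.3]
gripper_width: 54.8
gripper_force: 0.0
```

Call:
step_arm(steps=[[0, 0, 0, 0, 0, 0, 0.6], [0, 0, 0, 0, 0, 0, 0.6], [0, 0, 0, 0, 0, 0, 0.6], [0, 0, 0, 0, 0, 0, 0.6], [0, 0, 0, 0, 0, 0, 0.6], [0, 0, 0, 0, 0, 0, 0.6], [0, 0, 0, 0, 0, 0, 0.6], [0, 0, 0, 0, 0, 0, 0.6]])

```text
time_s: 37.7
ee_pos: [511.0, 372.3, 165.5]
ee_rot: [180.0, 0.0, 40.1]
force: [-0.6, 0.5, 0.5]
gripper_width: 55.0
gripper_force: 0.0
```

```bash
python3 - <<'E'
from h import *
s=state();print(s["ee_pos"],s["ee_rot"],s["gripper_width"],s["force"],go([511.2,371.9,56]))
E
```

```text
[511.02702841 372.29689123 165.50563701] [1.79995064e+02 7.90855388e-03 4.01281305e+01] 54.996491478209734 [-0.60158331  0.52575262  0.5443349 ] [-1.000e-01  4.000e-01  1.095e+02]
```

Call:
step_arm(steps=[[0, 0, 0, 0, 0.4, 40, 0.6], [0, 0, 0, 0, 0, 40, 0.6], [0, 0, 0, 0, 0, 20, 0.6], [0, 0, 0, 0, 0, 8, 0.6], [0, 0, 0, 0, 0, 0, 0.1], [0, 0, 0, 0, 0, 0, 0.1], [0, 0, 0, 0, 0, 0, 0.1], [0, 0, 0, 0, 0, 0, 0.1]], force=40)

```text
time_s: 38.7
ee_pos: [511.6, 372.1, 58.2]
ee_rot: [180.0, -0.1, 40.1]
force: [0.6, 0.4, -0.5]
gripper_width: 17.5
gripper_force: 0.0
```

Call:
step_arm(steps=[[0, 0, 0, 0, 0, 0, 0.1], [0, 0, 0, 0, 0, 0, 0.1], [0, 0, 0, 0, 0, 0, 0.1], [0, 0, 0, 0, 0, 0, 0.1], [0, 0, 0, 0, 0, 0, 0.1], [0, 0, 0, 0, 0, 0, 0.1], [0, 0, 0, 0, 0, 0, 0.1], [0, 0, 0, 0, 0, 0, 0.1]])

```text
time_s: 39.7
ee_pos: [511.3, 371.9, 57.6]
ee_rot: [180.0, 0.0, 40.1]
force: [0.5, -0.4, 0.5]
gripper_width: 9.4
gripper_force: 0.0
```

```bash
python3 - <<'E'
from h import *
s=state();print(s["ee_pos"],s["ee_rot"],s["gripper_width"],s["force"],s["torque"])
E
```

```text
[511.30554384 371.94887585  57.55248049] [1.79995569e+02 5.50785387e-03 4.01232216e+01] 9.367632112906895 [ 0.54198458 -0.374399    0.46018767] [ 0.00418347 -0.0227466  -0.0034639 ]
```

The fingers shut on nothing, so open, back off and re-measure numerically.

Call:
step_arm(steps=[[0, 0, 0, 0, 0, 0, 0.6], [0, 0, 0, 0, 0, 0, 0.6], [0, 0, 0, 0, 0, 0, 0.6], [0, 0, 0, 0, 0, 0, 0.6], [0, 0, 0, 0, 0, -40, 0.6], [0, 0, 0, 0, 0, -50, 0.6], [0, 0, 0, -40, 0, -50, 0.6], [0, 0, 0, -40, 0, -48, 0.6]])

```text
time_s: 40.7
ee_pos: [450.2, 320.5, 245.7]
ee_rot: [180.0, -0.0, 40.1]
force: [0.0, 1.1, 0.2]
gripper_width: 54.6
gripper_force: 0.0
```

```bash
python3 - <<'E'
from h import *
f,s=snap("wrist","w11");print(s["ee_pos"],s["ee_rot"])
im=f["image"];h=cv2.cvtColor(im,cv2.COLOR_BGR2HSV)
print("pred boss/handle/cw",proj(f,[[511.2,371.9,82],[559.5,413.5,116],[476,343,60],[484.5,361,2]],s).round(0))
# mid-grey, low saturation, on the dark mat
mat=proj(f,[[594,468,2],[592,250,2],[374,253,2],[377,473,2]],s).astype(int);print(mat.tolist())
w=np.zeros(im.shape[:2],np.uint8);cv2.fillConvexPoly(w,mat,1)
m=((h[...,2]>60)&(h[...,1]<60)&(w>0));m[215:]=0
for c,st in blobs(m,25):print("grey",c,st,im[int(c[1]),int(c[0])])
y=(h[...,0]>20)&(h[...,0]<35)&(h[...,1]>150)&(w>0);y[230:]=0
print("yellow",blobs(y,8))
d=((h[...,2]<22)&(w>0));d[215:]=0
for c,st in blobs(d,60)[:8]:print("dark",c,st)
E
```

```text
[450.19869211 320.48954738 245.73619161] [ 1.79991291e+02 -2.58183548e-03  4.01297159e+01]
pred boss/handle/cw [[254. 107.]
 [253.  45.]
 [253. 142.]
 [248. 125.]]
[[239, 13], [349, 118], [255, 219], [146, 132]]
grey [225.5  30.4] [209, 13, 31, 39, 45] [152 179 178]
grey [252.9  43.8] [247, 38, 12, 13, 118] [183 196 194]
grey [252.2  96.2] [235, 59, 30, 74, 1420] [111 118 118]
grey [164.7 122.4] [146, 76, 45, 87, 131] [33 39 38]
yellow [(array([230.7, 127.6]), [224, 106, 18, 42, 250]), (array([267.5, 127.4]), [263, 115, 10, 26, 127])]
dark [259.3  55.9] [244, 48, 31, 16, 154]
dark [303.1 119.4] [270, 83, 69, 72, 1367]
dark [320.4 119. ] [316, 111, 11, 17, 61]
dark [282.7 155.7] [276, 147, 18, 19, 83]
dark [283.5 170.6] [275, 164, 18, 14, 81]
```

```bash
python3 - <<'E'
from h import *
f,s=pickle.load(open("w11.pkl","rb"));g=cv2.cvtColor(f["image"],cv2.COLOR_BGR2GRAY)
for y in range(56,156,6): print(y,g[y,226:282:3].tolist())
P=lambda *a:proj(f,[a],s).round(0)[0]
ax=np.array([np.cos(.70),np.sin(.70),0]);ay=np.array([-ax[1],ax[0],0]);b=np.array([511.2,371.9,82])
print("boss top corners",proj(f,[b+12*i*ax+12*j*ay for i in(-1,1) for j in(-1,1)],s).round(0).tolist())
E
```

```text
56 [38, 37, 35, 31, 37, 37, 36, 9, 19, 20, 15, 10, 4, 10, 22, 21, 31, 39, 39]
62 [35, 35, 37, 43, 37, 36, 61, 179, 54, 19, 55, 105, 85, 12, 38, 39, 38, 35, 32]
68 [39, 37, 36, 32, 37, 40, 61, 197, 190, 190, 190, 195, 82, 21, 32, 34, 42, 39, 37]
74 [37, 36, 37, 34, 42, 37, 63, 198, 192, 189, 190, 190, 77, 21, 33, 38, 35, 42, 40]
80 [35, 38, 33, 40, 37, 37, 59, 200, 199, 194, 193, 193, 64, 21, 38, 38, 39, 39, 39]
86 [40, 39, 36, 32, 34, 35, 60, 201, 194, 195, 195, 194, 63, 25, 38, 35, 40, 41, 35]
92 [38, 30, 39, 37, 35, 40, 108, 203, 199, 194, 197, 194, 72, 22, 37, 42, 39, 37, 38]
98 [38, 33, 34, 38, 37, 92, 152, 167, 162, 162, 162, 161, 139, 46, 22, 24, 39, 31, 35]
104 [36, 36, 33, 44, 95, 106, 187, 199, 197, 194, 193, 192, 165, 46, 62, 27, 19, 21, 18]
110 [39, 73, 213, 164, 49, 54, 183, 200, 198, 200, 196, 192, 158, 47, 45, 16, 18, 21, 18]
116 [104, 209, 46, 36, 25, 47, 82, 194, 176, 100, 100, 105, 84, 54, 85, 18, 16, 16, 18]
122 [204, 105, 35, 40, 23, 18, 54, 99, 98, 99, 98, 97, 48, 26, 119, 32, 19, 28, 18]
128 [201, 114, 40, 40, 19, 21, 36, 97, 95, 96, 98, 95, 26, 29, 120, 28, 20, 18, 22]
134 [70, 212, 57, 39, 17, 23, 36, 46, 47, 47, 48, 52, 35, 106, 76, 22, 24, 22, 19]
140 [42, 54, 205, 177, 29, 29, 53, 50, 45, 48, 45, 48, 50, 37, 13, 21, 14, 23, 22]
146 [37, 38, 40, 39, 70, 85, 50, 47, 48, 48, 47, 48, 50, 30, 25, 23, 23, 20, 27]
152 [38, 33, 33, 36, 17, 23, 21, 39, 43, 47, 44, 36, 23, 21, 23, 23, 16, 27, 21]
boss top corners [[264.0, 117.0], [244.0, 117.0], [264.0, 97.0], [244.0, 97.0]]
```

The boss image is exactly where predicted and the crank has not moved. Retry a little deeper, reading the state at each stage.

Call:
step_arm(steps=[[0, 0, 0, 40, 0, 48, 0.6], [0, 0, 0, 40, 0, 50, 0.6], [0, 0, 0, 0, 0, 50, 0.6], [0, 0, 0, 0, 0, 30, 0.6], [0, 0, 0, 0, 0, 13, 0.6], [0, 0, 0, 0, 0, 0, 0.6], [0, 0, 0, 0, 0, 0, 0.6], [0, 0, 0, 0, 0, 0, 0.6]], force=25)

```text
time_s: 41.75
ee_pos: [512.1, 372.5, 56.2]
ee_rot: [180.0, -0.2, 40.1]
force: [-0.7, 0.3, -0.4]
gripper_width: 55.1
gripper_force: 0.0
```

```bash
python3 - <<'E'
from h import *
s=state();print(s["ee_pos"],s["ee_rot"],s["gripper_width"],s["force"],go([511.2,371.9,54]))
f,s=snap("scene","s12");d,_=snap("side","d12")
# where the boss should be seen from scene camera and the tool tip
print(proj(f,[[511.2,371.9,82],[559.5,413.5,116],[476,343,60]]).round(0).tolist())
im=f["image"];h=cv2.cvtColor(im,cv2.COLOR_BGR2GRAY)
x,y=proj(f,[[511.2,371.9,70]])[0].astype(int)
for r in range(y-14,y+16,2):print(r,h[r,x-20:x+26:2].tolist())
E
```

```text
[512.13233395 372.52688778  56.19796441] [ 1.79980547e+02 -1.70825360e-01  4.01211642e+01] 55.13020041147041 [-0.74883291  0.25517546 -0.39419648] [-1.1 -0.1  2.2]
[[363.0, 223.0], [379.0, 228.0], [353.0, 219.0]]
211 [106, 43, 33, 36, 30, 24, 15, 18, 17, 21, 34, 19, 21, 14, 28, 24, 12, 15, 51, 210, 236, 234, 235]
213 [29, 29, 33, 35, 34, 31, 24, 22, 30, 44, 61, 26, 22, 19, 14, 12, 10, 14, 128, 236, 234, 234, 235]
215 [29, 29, 27, 32, 30, 30, 33, 37, 39, 45, 56, 26, 22, 13, 13, 17, 11, 26, 172, 240, 238, 237, 237]
217 [27, 27, 27, 32, 33, 29, 36, 38, 41, 37, 34, 22, 22, 9, 11, 13, 10, 34, 60, 109, 143, 164, 177]
219 [29, 32, 29, 32, 35, 31, 35, 42, 42, 36, 34, 33, 29, 20, 8, 16, 19, 37, 21, 23, 20, 20, 39]
221 [28, 27, 28, 28, 37, 34, 33, 37, 34, 39, 59, 70, 39, 26, 25, 8, 24, 34, 30, 27, 28, 22, 38]
223 [27, 27, 30, 28, 35, 33, 34, 34, 35, 43, 72, 78, 74, 39, 29, 24, 29, 22, 27, 27, 27, 26, 25]
225 [32, 29, 28, 30, 34, 43, 39, 33, 37, 39, 77, 81, 83, 53, 28, 26, 29, 25, 28, 26, 28, 24, 21]
227 [17, 30, 25, 75, 127, 134, 69, 36, 34, 47, 73, 78, 76, 39, 26, 32, 26, 20, 57, 57, 25, 25, 26]
229 [12, 18, 85, 185, 128, 57, 47, 64, 50, 62, 79, 75, 72, 32, 25, 30, 27, 15, 33, 47, 15, 28, 21]
231 [19, 21, 84, 56, 11, 17, 28, 48, 66, 70, 78, 82, 70, 27, 28, 32, 19, 2, 8, 10, 16, 27, 22]
233 [14, 21, 84, 29, 10, 23, 28, 33, 49, 70, 74, 79, 80, 56, 26, 32, 17, 11, 6, 4, 27, 28, 17]
235 [10, 13, 67, 54, 11, 26, 29, 29, 34, 47, 71, 83, 83, 80, 61, 22, 9, 7, 13, 18, 24, 29, 25]
237 [26, 11, 32, 79, 48, 17, 32, 30, 35, 34, 46, 74, 83, 84, 79, 46, 7, 9, 18, 17, 26, 32, 28]
239 [31, 23, 17, 32, 67, 46, 32, 36, 34, 35, 36, 47, 69, 81, 83, 37, 15, 10, 4, 21, 36, 28, 23]
```

Call:
step_arm(steps=[[0, 0, 0, -1, 0, 2, 0.3], [0, 0, 0, 0, 0, 0, 0.3], [0, 0, 0, 0, 0, 0, 0.3], [0, 0, 0, 0, 0, 0, 0.3], [0, 0, 0, 0, 0, 0, 0.3], [0, 0, 0, 0, 0, 0, 0.18], [0, 0, 0, 0, 0, 0, 0.18], [0, 0, 0, 0, 0, 0, 0.18]], force=25)

```text
time_s: 42.85
ee_pos: [510.4, 371.5, 52.6]
ee_rot: [-180.0, -0.0, 40.1]
force: [-0.3, 1.5, 0.5]
gripper_width: 23.6
gripper_force: 25.0
```

```bash
python3 - <<'E'
from h import *
s=state();print(s["ee_pos"],s["gripper_width"],s["gripper_force"],s["force"],s["torque"])
f,s=snap("scene","s13");x,y=363,228
h=cv2.cvtColor(f["image"],cv2.COLOR_BGR2GRAY)
for r in range(213,241,2):print(r,h[r,x-20:x+26:2].tolist())
E
```

```text
[510.39543836 371.50884486  52.59764959] 23.60414408755873 25.003316402435303 [-0.30127464  1.51250486  0.47894679] [0.22834023 0.23198118 0.00339733]
213 [28, 28, 35, 33, 32, 22, 16, 27, 33, 41, 43, 53, 46, 19, 17, 34, 172, 238, 235, 233, 233, 234, 235]
215 [28, 31, 32, 28, 37, 31, 40, 36, 37, 38, 42, 44, 26, 17, 15, 43, 173, 238, 237, 239, 238, 238, 236]
217 [25, 32, 30, 35, 37, 36, 39, 39, 36, 33, 39, 29, 20, 15, 18, 35, 40, 61, 83, 122, 161, 168, 199]
219 [30, 27, 30, 31, 32, 40, 36, 39, 35, 36, 37, 31, 12, 11, 25, 33, 26, 22, 25, 24, 22, 22, 101]
221 [33, 32, 31, 31, 33, 40, 39, 36, 34, 31, 43, 34, 15, 14, 31, 28, 25, 27, 31, 30, 31, 24, 94]
223 [30, 33, 23, 33, 35, 38, 44, 33, 34, 32, 37, 70, 47, 15, 35, 32, 29, 27, 26, 23, 28, 23, 80]
225 [34, 32, 25, 25, 37, 69, 79, 56, 36, 34, 42, 80, 67, 21, 34, 31, 25, 27, 28, 30, 33, 26, 67]
227 [21, 33, 44, 111, 129, 93, 76, 73, 57, 40, 55, 80, 57, 30, 28, 30, 24, 39, 65, 25, 30, 28, 66]
229 [12, 30, 151, 165, 84, 41, 64, 68, 67, 58, 71, 73, 47, 25, 31, 28, 14, 34, 59, 24, 28, 28, 60]
231 [12, 48, 88, 23, 20, 23, 40, 61, 69, 77, 76, 69, 36, 29, 27, 25, 9, 7, 5, 3, 23, 27, 62]
233 [6, 52, 67, 12, 15, 31, 36, 41, 59, 78, 84, 80, 76, 38, 27, 21, 6, 9, 12, 17, 30, 26, 64]
235 [11, 37, 83, 21, 11, 32, 29, 35, 40, 59, 78, 81, 78, 70, 38, 10, 11, 11, 16, 18, 30, 24, 51]
237 [18, 11, 62, 73, 26, 30, 35, 39, 37, 38, 61, 79, 80, 79, 71, 12, 12, 10, 9, 22, 26, 32, 49]
239 [25, 20, 11, 54, 63, 32, 31, 33, 35, 34, 40, 60, 76, 81, 65, 10, 13, 6, 19, 28, 32, 29, 42]
```

Gripped this time: 23.6 mm wide at 25 N. Firm up the grip and lift.

Call:
step_arm(steps=[[0, 0, 0, 0, 0, 0, 0.15], [0, 0, 0, 0, 0, 0, 0.15], [0, 0, 0, 0, 0, -12, 0.15], [0, 0, 0, 0, 0, -40, 0.15], [0, 0, 0, 0, 0, -45, 0.15], [0, 0, 0, 0, 0, -45, 0.15], [0, 0, 0, 0, 0, -45, 0.15], [0, 0, 0, 0, 0, -45, 0.15]], force=45)

```text
time_s: 43.9
ee_pos: [510.4, 370.4, 285.8]
ee_rot: [179.9, 0.1, 40.1]
force: [0.2, 0.4, -3.7]
gripper_width: 23.1
gripper_force: 45.0
```

Call:
step_arm(steps=[[0, 0, 0, -7.4, 34.1, 0, 0.15], [0, 0, 0, -7.4, 34.1, 0, 0.15], [0, 0, 0, -7.4, 34.1, 0, 0.15], [0, 0, 0, -7.4, 34.1, 0, 0.15], [0, 0, 0, -7.4, 34.1, 0, 0.15], [0, 0, 0, -7.4, 34.1, 0, 0.15], [0, 0, 0, -7.4, 34.1, 0, 0.15], [0, 0, 0, -7.4, 34.1, 0, 0.15]])

```text
time_s: 44.9
ee_pos: [641.2, 122.8, 284.1]
ee_rot: [180.0, 0.1, 40.1]
force: [0.4, 0.3, -5.2]
gripper_width: 22.9
gripper_force: 45.0
```

Call:
step_arm(steps=[[0, 0, 0, 0, 0, 0, 0.15], [0, 0, 0, 0, 0, 0, 0.15], [0, 0, 0, 0, 0, 0, 0.15], [0, 0, 0, 0, 0, 0, 0.15], [0, 0, 0, 0, 0, 0, 0.15], [0, 0, 0, 0, 0, 0, 0.15], [0, 0, 0, 0, 0, 0, 0.15], [0, 0, 0, 0, 0, 0, 0.15]])

```text
time_s: 45.9
ee_pos: [641.1, 124.6, 284.6]
ee_rot: [180.0, -0.0, 40.1]
force: [-0.2, -0.3, -4.4]
gripper_width: 22.3
gripper_force: 45.0
```

```bash
python3 - <<'E'
from h import *
s=state();print(s["ee_pos"],s["ee_rot"],s["gripper_width"],s["gripper_force"],s["force"],s["torque"],s["qpos"].round(0))
print(go([640.1,123.7,222]))
f,s=snap("wrist","w14");im=f["image"];h=cv2.cvtColor(im,cv2.COLOR_BGR2HSV)
# handle cap: bright blob inside dark ring, near expected place
R=Ro.from_euler("xyz",s["ee_rot"],degrees=True).as_matrix()
for dx in (64,66): print("exp handle top",proj(f,s["ee_pos"]+R@np.array([dx,0,-63]),s).round(0))
g=cv2.cvtColor(im,cv2.COLOR_BGR2GRAY);x,y=proj(f,s["ee_pos"]+R@np.array([65,0,-63]),s)[0].astype(int)
print("dark centroid",[ (c,st) for c,st in blobs(g[y-40:y+40,x-40:x+40]<28,80)],x-40,y-40)
E
```

```text
[641.09167917 124.55559389 284.60823942] [ 1.79993999e+02 -2.45727244e-04  4.01196116e+01] 22.32319253045147 44.9852979183197 [-0.17765397 -0.27623245 -4.38363594] [ 0.04769616  0.01797862 -0.01968646] [10. 24. 68. -0. 88. 60.]
[-1.3  0.  62.6]
exp handle top [[253. 147.]]
exp handle top [[253. 142.]]
dark centroid [(array([48.9, 39.9]), [22, 12, 45, 52, 849])] 213 104
```

```bash
python3 - <<'E'
from h import *
f,s=pickle.load(open("w14.pkl","rb"));g=cv2.cvtColor(f["image"],cv2.COLOR_BGR2GRAY)
w=g[110:180,225:285]
for t in (90,130): print([(c+[225,110],st) for c,st in blobs(w>t,15)])
R=Ro.from_euler("xyz",s["ee_rot"],degrees=True).as_matrix()
for c,_ in blobs(w>90,15):
    p=onz(f,c+[225,110],s["ee_pos"][2]+63.4,s);print((R.T@(p-s["ee_pos"])).round(1))
E
```

```text
[(array([254.2, 146.4]), [0, 0, 60, 70, 2065]), (array([254.3, 144.2]), [19, 24, 22, 21, 353])]
[(array([254.4, 123.2]), [0, 0, 60, 49, 928]), (array([247.4, 141.6]), [19, 25, 9, 15, 56])]
[ 64.1   0.4 -63.4]
[ 65.2   0.5 -63.4]
```

Call:
step_arm(steps=[[0, 0, 0, -1, 0, 10, 0.15], [0, 0, 0, 0, 0, 20, 0.15], [0, 0, 0, 0, 0, 20, 0.15], [0, 0, 0, 0, 0, 10, 0.15], [0, 0, 0, 0, 0, 0, 0.15], [0, 0, 0, 0, 0, 0, 0.15], [0, 0, 0, 0, 0, 0, 0.15], [0, 0, 0, 0, 0, 0, 0.15]])

```text
time_s: 46.95
ee_pos: [640.6, 124.0, 225.2]
ee_rot: [180.0, -0.1, 40.1]
force: [-0.6, 0.2, -5.0]
gripper_width: 22.9
gripper_force: 45.0
```

Call:
step_arm(steps=[[0, 0, 0, 0, 0, 3, 0.15], [0, 0, 0, 0, 0, 2, 0.15], [0, 0, 0, 0, 0, 2, 0.15], [0, 0, 0, 0, 0, 1.5, 0.15], [0, 0, 0, 0, 0, 1.5, 0.15], [0, 0, 0, 0, 0, 0, 0.15], [0, 0, 0, 0, 0, 0, 0.15], [0, 0, 0, 0, 0, 0, 0.15]])

```text
time_s: 47.95
ee_pos: [640.3, 123.9, 214.6]
ee_rot: [180.0, 0.0, 40.1]
force: [-0.2, -0.2, -4.6]
gripper_width: 23.4
gripper_force: 45.0
```

Call:
step_arm(steps=[[0, 0, 0, 0, 0, 2, 0.15], [0, 0, 0, 0, 0, 1.5, 0.15], [0, 0, 0, 0, 0, 1.5, 0.15], [0, 0, 0, 0, 0, 0, 0.15], [0, 0, 0, 0, 0, 0, 0.15], [0, 0, 0, 0, 0, 0, 0.15], [0, 0, 0, 0, 0, 0, 0.15], [0, 0, 0, 0, 0, 0, 0.15]])

```text
time_s: 48.95
ee_pos: [640.3, 123.9, 209.5]
ee_rot: [180.0, 0.0, 40.1]
force: [-0.5, -1.0, -5.2]
gripper_width: 22.9
gripper_force: 45.0
```

Call:
step_arm(steps=[[0, 0, 0, 0, 0, 2, 0.15], [0, 0, 0, 0, 0, 2, 0.15], [0, 0, 0, 0, 0, 1.5, 0.15], [0, 0, 0, 0, 0, 1, 0.15], [0, 0, 0, 0, 0, 1, 0.15], [0, 0, 0, 0, 0, 0, 0.15], [0, 0, 0, 0, 0, 0, 0.15], [0, 0, 0, 0, 0, 0, 0.15]])

```text
time_s: 49.95
ee_pos: [640.3, 123.9, 202.1]
ee_rot: [180.0, 0.0, 40.1]
force: [-0.5, -0.4, -5.2]
gripper_width: 23.0
gripper_force: 45.0
```

Call:
step_arm(steps=[[0, 0, 0, 0, 0, 1, 0.15], [0, 0, 0, 0, 0, 1, 0.15], [0, 0, 0, 0, 0, 1, 0.15], [0, 0, 0, 0, 0, 0, 0.15], [0, 0, 0, 0, 0, 0, 0.15], [0, 0, 0, 0, 0, 0, 0.15], [0, 0, 0, 0, 0, 0, 0.15], [0, 0, 0, 0, 0, 0, 0.15]])

```text
time_s: 50.95
ee_pos: [640.5, 124.2, 200.5]
ee_rot: [180.0, -0.1, 40.1]
force: [-1.1, -0.3, 5.8]
gripper_width: 23.0
gripper_force: 45.0
```

Seated: the TCP rests at 200.5, so the underside is at 150, with contact. Release, rise and go to the handle.

Call:
step_arm(steps=[[0, 0, 0, 0, 0, -1.5, 0.15], [0, 0, 0, 0, 0, 0, 0.6], [0, 0, 0, 0, 0, 0, 0.6], [0, 0, 0, 0, 0, 0, 0.6], [0, 0, 0, 0, 0, 0, 0.6], [0, 0, 0, 0, 0, -20, 0.6], [0, 0, 0, 0, 0, -30, 0.6], [0, 0, 0, 0, 0, -32, 0.6]])

```text
time_s: 51.95
ee_pos: [640.2, 123.9, 283.2]
ee_rot: [-180.0, 0.0, 40.1]
force: [-0.2, -0.5, 0.5]
gripper_width: 55.1
gripper_force: 0.0
```

```bash
python3 - <<'E'
from h import *
f,s=snap("wrist","w15");print(s["ee_pos"],s["ee_rot"],s["gripper_width"])
R=Ro.from_euler("xyz",s["ee_rot"],degrees=True).as_matrix();g=cv2.cvtColor(f["image"],cv2.COLOR_BGR2GRAY)
for h_ in ([640.5,124.2,0],):
  for an in (36,40.1,44):
    print(an,proj(f,[640.5+65*np.cos(np.radians(an)),124.2+65*np.sin(np.radians(an)),264],s).round(0))
x,y=proj(f,[640.5+65*np.cos(.7),124.2+65*np.sin(.7),264],s)[0].astype(int)
w=g[y-30:y+30,x-35:x+35]
for c,st in blobs(w>90,20):
    c=c+[x-35,y-30];p=onz(f,c,264,s);print(c.round(0),st,p.round(1),(R.T@(p-s["ee_pos"])).round(1))
E
```

```text
[640.2267879  123.87057674 283.20317664] [-1.79992748e+02  2.75502903e-02  4.01196680e+01] 55.08236519417477
36 [[260. 129.]]
40.1 [[253. 129.]]
44 [[248. 129.]]
[252. 127.] [0, 0, 70, 60, 3343] [690.4 167.6 264. ] [66.6 -1.1 19.2]
[253. 129.] [28, 24, 15, 14, 166] [690.  166.3 264. ] [65.4 -0.4 19.2]
```

Call:
step_arm(steps=[[0, 0, 0, 33, -0.3, 0, 0.6], [0, 0, 0, 32.4, 0, 0, 0.6], [0, 0, 0, 0, 0, 0, 0.6], [0, 0, 0, 0, 0, 25, 0.6], [0, 0, 0, 0, 0, 25, 0.6], [0, 0, 0, 0, 0, 10, 0.6], [0, 0, 0, 0, 0, 0, 0.6], [0, 0, 0, 0, 0, 0, 0.1]], force=20)

```text
time_s: 53.0
ee_pos: [690.6, 166.2, 224.0]
ee_rot: [179.9, -0.1, 40.1]
force: [-0.5, -0.1, -0.6]
gripper_width: 47.3
gripper_force: 0.0
```

Call:
step_arm(steps=[[0, 0, 0, 0, 0, 0, 0.1], [0, 0, 0, 0, 0, 0, 0.1], [0, 0, 0, 0, 0, 0, 0.1], [0, 0, 0, 0, 0, 0, 0.1], [0, 0, 0, 0, 0, 0, 0.1], [0, 0, 0, 0, 0, 0, 0.1], [0, 0, 0, 0, 0, 0, 0.1], [0, 0, 0, 0, 0, 0, 0.1]])

```text
time_s: 54.0
ee_pos: [690.3, 166.5, 222.9]
ee_rot: [180.0, -0.0, 40.1]
force: [-0.4, 0.6, 3.5]
gripper_width: 23.5
gripper_force: 20.0
```

Handle gripped. Wind the first quarter-turns slowly.

Call:
step_arm(steps=[[0, 0, 0, -4.9, 24.9, 0, 0.1], [0, 0, 0, -14.1, 21.1, 0, 0.1], [0, 0, 0, -21.1, 14.1, 0, 0.1], [0, 0, 0, -24.9, 4.9, 0, 0.1], [0, 0, 0, -24.9, -4.9, 0, 0.1], [0, 0, 0, -21.1, -14.1, 0, 0.1], [0, 0, 0, -14.1, -21.1, 0, 0.1], [0, 0, 0, -4.9, -24.9, 0, 0.1]])

```text
time_s: 55.0
ee_pos: [592.5, 79.6, 223.5]
ee_rot: [179.5, -0.1, 40.1]
force: [5.5, -2.5, 0.1]
gripper_width: 23.3
gripper_force: 20.1
```

```bash
python3 - <<'E'
from h import *
s=state();d=s["ee_pos"]-[640.5,124.2,0];print(s["ee_pos"],s["force"],np.hypot(*d[:2]),np.degrees(np.arctan2(d[1],d[0])),s["gripper_width"],s["qpos"].round(0))
E
```

```text
[592.47519941  79.587702   223.52242455] [ 5.48119565 -2.49846744  0.06438545] 65.54874982802517 -137.10966913265486 23.33899999181973 [ 7. 19. 83. -0. 77. 57.]
```

Call:
step_arm(steps=[[0, 0, 0, 4.9, -24.9, 0, 0.1], [0, 0, 0, 14.1, -21.1, 0, 0.1], [0, 0, 0, 21.1, -14.1, 0, 0.1], [0, 0, 0, 24.9, -4.9, 0, 0.1], [0, 0, 0, 24.9, 4.9, 0, 0.1], [0, 0, 0, 21.1, 14.1, 0, 0.1], [0, 0, 0, 14.1, 21.1, 0, 0.1], [0, 0, 0, 4.9, 24.9, 0, 0.1]])

```text
time_s: 56.0
ee_pos: [689.1, 169.0, 222.8]
ee_rot: [-179.7, -0.0, 40.2]
force: [-4.1, 4.3, 3.5]
gripper_width: 23.3
gripper_force: 20.1
```

Call:
step_arm(steps=[[0, 0, 0, -4.9, 24.9, 0, 0.1], [0, 0, 0, -14.1, 21.1, 0, 0.1], [0, 0, 0, -21.1, 14.1, 0, 0.1], [0, 0, 0, -24.9, 4.9, 0, 0.1], [0, 0, 0, -24.9, -4.9, 0, 0.1], [0, 0, 0, -21.1, -14.1, 0, 0.1], [0, 0, 0, -14.1, -21.1, 0, 0.1], [0, 0, 0, -4.9, -24.9, 0, 0.1]])

```text
time_s: 57.0
ee_pos: [591.9, 79.7, 223.3]
ee_rot: [179.6, -0.0, 40.1]
force: [4.6, -2.2, -0.2]
gripper_width: 23.2
gripper_force: 20.1
```

```bash
python3 - <<'E'
from h import *
s=state();d=s["ee_pos"]-[640.5,124.2,0];print(s["ee_pos"],s["force"],np.hypot(*d[:2]),np.degrees(np.arctan2(d[1],d[0])),s["gripper_width"])
E
```

```text
[591.91323121  79.68652984 223.25116984] [ 4.60267828 -2.18150001 -0.24093842] 65.89478831500925 -137.50519310128934 23.18821194678883
```

Call:
step_arm(steps=[[0, 0, 0, 4.9, -24.9, 0, 0.1], [0, 0, 0, 14.1, -21.1, 0, 0.1], [0, 0, 0, 21.1, -14.1, 0, 0.1], [0, 0, 0, 24.9, -4.9, 0, 0.1], [0, 0, 0, 0, 0, 0, 0.1], [0, 0, 0, 0, 0, 0, 0.1], [0, 0, 0, 0, 0, 0, 0.1], [0, 0, 0, 0, 0, 0, 0.1]])

```text
time_s: 58.0
ee_pos: [597.3, 174.2, 223.1]
ee_rot: [-179.9, 0.1, 40.1]
force: [-3.6, 1.2, 6.3]
gripper_width: 23.0
gripper_force: 20.0
```

Call:
step_arm(steps=[[0, 0, 0, 12.7, 1.2, 0, 0.1], [0, 0, 0, 12.2, 3.7, 0, 0.1], [0, 0, 0, 11.2, 6, 0, 0.1], [0, 0, 0, 9.9, 8.1, 0, 0.1], [0, 0, 0, 0, 0, 0, 0.1], [0, 0, 0, 0, 0, 0, 0.1], [0, 0, 0, 0, 0, 0, 0.1], [0, 0, 0, 0, 0, 0, 0.1]])

```text
time_s: 59.0
ee_pos: [644.8, 190.4, 222.9]
ee_rot: [-179.8, 0.0, 40.1]
force: [-3.7, 4.1, 4.2]
gripper_width: 23.1
gripper_force: 20.0
```

Call:
step_arm(steps=[[0, 0, 0, 8.1, 9.9, 0, 0.1], [0, 0, 0, 0, 0, 0, 0.1], [0, 0, 0, 0, 0, 0, 0.1], [0, 0, 0, 6, 11.2, 0, 0.1], [0, 0, 0, 0, 0, 0, 0.1], [0, 0, 0, 0, 0, 0, 0.1], [0, 0, 0, 0, 0, 0, 0.1], [0, 0, 0, 0, 0, 0, 0.1]])

```text
time_s: 60.0
ee_pos: [670.6, 182.7, 222.9]
ee_rot: [-180.0, -0.1, 40.1]
force: [-0.1, 4.4, 5.0]
gripper_width: 23.2
gripper_force: 20.1
```

```bash
python3 - <<'E'
from h import *
s=state();d=s["ee_pos"]-[640.5,124.2,0];print(s["ee_pos"],s["force"],np.hypot(*d[:2]),np.degrees(np.arctan2(d[1],d[0])),s["gripper_width"])
E
```

```text
[670.55848518 182.71969807 222.90904921] [-0.07347482  4.37790175  4.97098225] 65.78805054123744 62.81282317615534 23.236222143490235
```

Call:
step_arm(steps=[[0, 0, 0, 3.7, 12.2, 0, 0.1], [0, 0, 0, 0, 0, 0, 0.1], [0, 0, 0, 0, 0, 0, 0.1], [0, 0, 0, 0, 0, 0, 0.1], [0, 0, 0, 0, 0, 0, 0.1], [0, 0, 0, 0, 0, 0, 0.1], [0, 0, 0, 0, 0, 0, 0.1], [0, 0, 0, 0, 0, 0, 0.1]])

```text
time_s: 61.0
ee_pos: [681.6, 175.2, 222.9]
ee_rot: [179.9, -0.1, 40.1]
force: [1.0, 4.0, 5.4]
gripper_width: 23.2
gripper_force: 20.0
```

Call:
step_arm(steps=[[0, 0, 0, 0.6, 6.4, 0, 0.1], [0, 0, 0, 0, 0, 0, 0.1], [0, 0, 0, 0, 0, 0, 0.1], [0, 0, 0, 0, 0, 0, 0.1], [0, 0, 0, 0, 0, 0, 0.1], [0, 0, 0, 0, 0, 0, 0.1], [0, 0, 0, 0, 0, 0, 0.1], [0, 0, 0, 0, 0, 0, 0.1]])

```text
time_s: 62.0
ee_pos: [684.0, 173.1, 223.2]
ee_rot: [-179.7, -0.0, 40.2]
force: [-4.4, 8.6, 7.4]
gripper_width: 23.2
gripper_force: 20.2
```

```bash
python3 - <<'E'
from h import *
s=state();d=s["ee_pos"]-[640.5,124.2,0];print(s["ee_pos"],s["force"],np.hypot(*d[:2]),np.degrees(np.arctan2(d[1],d[0])),s["gripper_width"])
E
```

```text
[684.00969446 173.11139976 223.19873931] [-4.35264358  8.57692929  7.43974511] 65.46310822519165 48.34494225556599 23.15690277980096
```

Call:
step_arm(steps=[[0, 0, 0, 0, 4, 0, 0.1], [0, 0, 0, 0, 0, 0, 0.1], [0, 0, 0, 0, 0, 0, 0.1], [0, 0, 0, 0, 0, 0, 0.1], [0, 0, 0, 0, 0, 0, 0.1], [0, 0, 0, 0, 0, 0, 0.1], [0, 0, 0, 0, 0, 0, 0.1], [0, 0, 0, 0, 0, 0, 0.1]])

```text
time_s: 63.0
ee_pos: [685.4, 171.8, 223.5]
ee_rot: [-179.5, -0.0, 40.2]
force: [-6.3, 11.9, 8.5]
gripper_width: 23.2
gripper_force: 20.3
```

```bash
python3 - <<'E'
from h import *
s=state();d=s["ee_pos"]-[640.5,124.2,0];print(s["ee_pos"],s["force"],np.hypot(*d[:2]),np.degrees(np.arctan2(d[1],d[0])),s["gripper_width"])
E
```

```text
[685.35870019 171.79124585 223.46303179] [-6.34602247 11.86999013  8.5002323 ] 65.40053259265575 46.69300007282325 23.17442076120135
```

The crank is at its stop: reaction is about 13 N at the handle and rising, after about 712°. Back off into the socket play, release, rise and read the handle angle.

Call:
step_arm(steps=[[0, 0, 0, -0.7, -6, 0, 0.1], [0, 0, 0, -1.4, -6, 0, 0.1], [0, 0, 0, -1.4, -6, 0, 0.1], [0, 0, 0, 0, 0, 0, 0.6], [0, 0, 0, 0, 0, 0, 0.6], [0, 0, 0, 0, 0, 0, 0.6], [0, 0, 0, 0, 0, 0, 0.6], [0, 0, 0, 0, 0, 0, 0.6]])

```text
time_s: 64.0
ee_pos: [673.9, 179.0, 222.4]
ee_rot: [180.0, 0.0, 40.1]
force: [-0.6, 0.7, 0.1]
gripper_width: 54.6
gripper_force: 0.0
```

Call:
step_arm(steps=[[0, 0, 0, 0, 0, -30, 0.6], [0, 0, 0, 0, 0, -30, 0.6], [0, 0, 0, -30, 10.5, 0, 0.6], [0, 0, 0, -31.5, 10.5, 0, 0.6], [0, 0, 0, 0, 0, 0, 0.6], [0, 0, 0, 0, 0, 0, 0.6], [0, 0, 0, 0, 0, 0, 0.6], [0, 0, 0, 0, 0, 0, 0.6]])

```text
time_s: 65.0
ee_pos: [640.7, 124.2, 282.2]
ee_rot: [-180.0, 0.0, 40.2]
force: [0.2, -0.7, 0.7]
gripper_width: 55.0
gripper_force: 0.0
```

```bash
python3 - <<'E'
from h import *
f,s=snap("wrist","w16");print(s["ee_pos"],s["ee_rot"],s["gripper_width"])
g=cv2.cvtColor(f["image"],cv2.COLOR_BGR2GRAY)
for an in (48,54,60):print(an,proj(f,[640.5+65*np.cos(np.radians(an)),124.2+65*np.sin(np.radians(an)),264],s).round(0))
x,y=proj(f,[640.5+65*np.cos(np.radians(57)),124.2+65*np.sin(np.radians(57)),264],s)[0].astype(int)
for c,st in blobs(g[y-30:y+30,x-35:x+35]>90,20):
    c=c+[x-35,y-30];p=onz(f,c,264,s);d=p-[640.5,124.2,0];print(c.round(0),st,p.round(1),np.hypot(*d[:2]).round(1),np.degrees(np.arctan2(d[1],d[0])).round(1))
print(go([640.5,124.2,200]))
E
```

```text
[640.67562953 124.1506915  282.2090579 ] [-1.79987742e+02  1.70262886e-02  4.01672355e+01] 54.95051890324374
48 [[241. 131.]]
54 [[232. 132.]]
60 [[224. 135.]]
[226. 132.] [0, 0, 70, 60, 3222] [676.  180.5 264. ] 66.6 57.8
[227. 135.] [27, 25, 15, 15, 177] [674.4 178.5 264. ] 64.0 58.0
[ 0.  -0.2 82.2]
```

Call:
step_arm(steps=[[0, 0, -8.9, 0, 0, 0, 0.6], [0, 0, -8.9, 0, 0, 0, 0.6], [0, 0, 0, 0, 0, 20, 0.6], [0, 0, 0, 0, 0, 30, 0.6], [0, 0, 0, 0, 0, 20, 0.6], [0, 0, 0, 0, 0, 10, 0.6], [0, 0, 0, 0, 0, 0, 0.3], [0, 0, 0, 0, 0, 0, 0.3]], force=25)

```text
time_s: 66.05
ee_pos: [641.1, 123.7, 203.6]
ee_rot: [179.9, -0.1, 57.9]
force: [-0.7, 0.3, -0.1]
gripper_width: 37.4
gripper_force: 0.0
```

Call:
step_arm(steps=[[0, 0, 0, 0, 0, 0, 0.3], [0, 0, 0, 0, 0, 0, 0.3], [0, 0, 0, 0, 0, 0, 0.3], [0, 0, 0, 0, 0, 0, 0.18], [0, 0, 0, 0, 0, 0, 0.18], [0, 0, 0, 0, 0, 0, 0.18], [0, 0, 0, 0, 0, 0, 0.18], [0, 0, 0, 0, 0, 0, 0.18]], force=25)

```text
time_s: 67.05
ee_pos: [640.3, 123.6, 202.7]
ee_rot: [-180.0, -0.0, 57.9]
force: [-2.4, 2.2, 1.7]
gripper_width: 23.0
gripper_force: 25.0
```

```bash
python3 - <<'E'
from h import *
s=state();print(s["ee_pos"],s["ee_rot"],s["gripper_width"],s["gripper_force"],s["force"],s["torque"])
E
```

```text
[640.25394304 123.64857999 202.74254404] [-1.79983273e+02 -3.96550633e-03  5.79229005e+01] 23.028370674379385 25.016199946403503 [-2.40590529  2.21485647  1.68205542] [ 0.21310793  0.44548777 -0.04993401]
```

Call:
step_arm(steps=[[0, 0, 0, 0, 0, 0, 0.15], [0, 0, 0, 0, 0, -5, 0.15], [0, 0, 0, 0, 0, -6, 0.15], [0, 0, 0, 0, 0, -6, 0.15], [0, 0, 0, 0, 0, -8, 0.15], [0, 0, 0, 0, 0, -12, 0.15], [0, 0, 0, 0, 0, -20, 0.15], [0, 0, 0, 0, 0, -25, 0.15]], force=45)

```text
time_s: 68.05
ee_pos: [640.3, 123.3, 285.5]
ee_rot: [-180.0, 0.0, 57.9]
force: [0.7, -0.2, -5.2]
gripper_width: 22.2
gripper_force: 45.0
```

Call:
step_arm(steps=[[0, 0, 0, 14.8, -32.2, 0, 0.15], [0, 0, 0, 14.8, -32.2, 0, 0.15], [0, 0, 0, 14.8, -32.2, 0, 0.15], [0, 0, 0, 14.8, -32.2, 0, 0.15], [0, 0, 0, 14.8, -32.2, 0, 0.15], [0, 0, 0, 14.8, -32.2, 0, 0.15], [0, 0, 0, 14.8, -32.2, 0, 0.15], [0, 0, 0, 14.8, -32.2, 0, 0.15]])

```text
time_s: 69.05
ee_pos: [484.5, 361.6, 285.6]
ee_rot: [180.0, -0.1, 57.9]
force: [0.9, -0.2, -4.7]
gripper_width: 22.5
gripper_force: 45.0
```

Call:
step_arm(steps=[[0, 0, 0, 0, 0, 30, 0.15], [0, 0, 0, 0, 0, 45, 0.15], [0, 0, 0, 0, 0, 45, 0.15], [0, 0, 0, 0, 0, 45, 0.15], [0, 0, 0, 0, 0, 35, 0.15], [0, 0, 0, 0, 0, 18, 0.15], [0, 0, 0, 0, 0, 5, 0.15], [0, 0, 0, 0, 0, 0, 0.15]])

```text
time_s: 70.05
ee_pos: [485.7, 361.0, 62.4]
ee_rot: [180.0, -0.1, 57.9]
force: [-0.1, 1.1, -4.0]
gripper_width: 22.5
gripper_force: 45.0
```

```bash
python3 - <<'E'
from h import *
s=state();print(s["ee_pos"],s["ee_rot"],s["gripper_width"],s["gripper_force"],s["force"],s["torque"])
E
```

```text
[485.68686906 361.01557772  62.41135467] [ 1.79961708e+02 -7.07007158e-02  5.79226515e+01] 22.49281808419225 44.988715052604675 [-0.10898288  1.10583442 -3.99669708] [-0.04453353 -0.0395657  -0.03619709]
```

Expect touchdown near TCP z ≈ 54.7.

Call:
step_arm(steps=[[0, 0, 0, 0, 0, 3, 0.15], [0, 0, 0, 0, 0, 2, 0.15], [0, 0, 0, 0, 0, 1, 0.15], [0, 0, 0, 0, 0, 1, 0.15], [0, 0, 0, 0, 0, 1, 0.15], [0, 0, 0, 0, 0, 0, 0.15], [0, 0, 0, 0, 0, 0, 0.15], [0, 0, 0, 0, 0, 0, 0.15]])

```text
time_s: 71.05
ee_pos: [485.3, 361.0, 54.7]
ee_rot: [180.0, -0.1, 57.9]
force: [-3.8, 0.3, 5.8]
gripper_width: 22.8
gripper_force: 45.0
```

Call:
step_arm(steps=[[0, 0, 0, 0, 0, 0.7, 0.15], [0, 0, 0, 0, 0, 0.7, 0.15], [0, 0, 0, 0, 0, 0.6, 0.15], [0, 0, 0, 0, 0, 0, 0.15], [0, 0, 0, 0, 0, 0, 0.15], [0, 0, 0, 0, 0, 0, 0.15], [0, 0, 0, 0, 0, 0, 0.15], [0, 0, 0, 0, 0, 0, 0.15]])

```text
time_s: 72.05
ee_pos: [485.4, 361.3, 54.6]
ee_rot: [180.0, -0.2, 57.9]
force: [-4.9, -0.9, 15.0]
gripper_width: 22.8
gripper_force: 45.0
```

Call:
step_arm(steps=[[0, 0, 0, 0, 0, -2.5, 0.15], [0, 0, 0, 0, 0, 0, 0.6], [0, 0, 0, 0, 0, 0, 0.6], [0, 0, 0, 0, 0, 0, 0.6], [0, 0, 0, 0, 0, 0, 0.6], [0, 0, 0, 0, 0, -25, 0.6], [0, 0, 0, 0, 0, -50, 0.6], [0, 0, 0, 0, 0, -50, 0.6]])

```text
time_s: 73.05
ee_pos: [484.9, 360.5, 180.0]
ee_rot: [-180.0, 0.0, 57.9]
force: [0.4, 0.8, -0.6]
gripper_width: 54.5
gripper_force: 0.0
```

Call:
step_arm(steps=[[0, 0, 0, 0, 0, -50, 0.6], [0, 0, 0, 0, 0, -50, 0.6], [0, 0, 10.6, 0, 0, 0, 0.6], [0, 0, 10.6, 0, 0, 0, 0.6], [0, 0, 10.6, 0, 0, 0, 0.6], [0, 0, 10.6, 0, 0, 0, 0.6], [0, 0, 10.6, 0, 0, 0, 0.6], [0, 0, 0, 0, 0, 0, 0.6]])

```text
time_s: 74.05
ee_pos: [485.0, 360.6, 278.9]
ee_rot: [180.0, 0.0, 5.0]
force: [-0.2, 0.3, 0.3]
gripper_width: 54.6
gripper_force: 0.0
```

```bash
python3 - <<'E'
from h import *
s=state();print(s["ee_pos"],s["ee_rot"],s["gripper_width"],s["force"],go([579,204.6,186]))
E
```

```text
[485.02847354 360.57961102 278.91447482] [1.79987303e+02 6.45418208e-03 5.04858615e+00] 54.61840546280046 [-0.17716269  0.28899381  0.25766944] [ 79.9 163.6  92.9]
```

Call:
step_arm(steps=[[0, 0, 0, 16, 32.7, 0, 0.6], [0, 0, 0, 16, 32.7, 0, 0.6], [0, 0, 0, 16, 32.7, 0, 0.6], [0, 0, 0, 16, 32.7, 0, 0.6], [0, 0, 0, 16, 32.7, 0, 0.6], [0, 0, 0, 0, 0, 20, 0.6], [0, 0, 0, 0, 0, 20, 0.6], [0, 0, 0, 0, 0, 0, 0.6]])

```text
time_s: 75.05
ee_pos: [577.9, 204.1, 237.4]
ee_rot: [179.9, 0.2, 5.1]
force: [-0.8, 0.4, 0.6]
gripper_width: 54.6
gripper_force: 0.0
```

Call:
step_arm(steps=[[0, 0, 0, 0, 0, 26, 0.6], [0, 0, 0, 0, 0, 26, 0.6], [0, 0, 0, 0, 0, 0, 0.6], [0, 0, 0, 0, 0, 0, 0.1], [0, 0, 0, 0, 0, 0, 0.1], [0, 0, 0, 0, 0, 0, 0.1], [0, 0, 0, 0, 0, 0, 0.1], [0, 0, 0, 0, 0, 0, 0.1]], force=8)

```text
time_s: 76.05
ee_pos: [578.9, 204.6, 187.4]
ee_rot: [180.0, -0.0, 4.9]
force: [-0.6, -0.8, 1.7]
gripper_width: 9.9
gripper_force: 0.5
```

```bash
python3 - <<'E'
from h import *
s=state();print(s["ee_pos"],s["ee_rot"],s["gripper_width"],s["gripper_force"],s["force"])
E
```

```text
[578.88405465 204.61561592 187.38300412] [ 1.79999608e+02 -2.96601956e-02  4.92759794e+00] 9.942466285216257 0.5243219900876284 [-0.56537211 -0.79557856  1.71686414]
```

Call:
step_arm(steps=[[0, 0, 0, 0, 0, 0, 0.6], [0, 0, 0, 0, 0, 0, 0.6], [0, 0, 0, 0, 0, 0, 0.6], [0, 0, 0, 0, 0, 0, 0.6], [0, 0, 0, 0, 0, -30, 0.6], [0, 0, 0, 0, 0, -35, 0.6], [0, 0, 0, -30, 0, -35, 0.6], [0, 0, 0, -30, 0, 0, 0.6]])

```text
time_s: 77.05
ee_pos: [519.9, 199.9, 290.1]
ee_rot: [-179.9, -0.3, 4.9]
force: [0.7, 0.3, -0.8]
gripper_width: 54.6
gripper_force: 0.0
```

```bash
python3 - <<'E'
from h import *
f,s=snap("wrist","w17");print(s["ee_pos"],s["ee_rot"],s["gripper_width"])
im=f["image"];h=cv2.cvtColor(im,cv2.COLOR_BGR2HSV)
print("pred knob",proj(f,[[579.4,204.6,212],[586.7,119.9,181]],s).round(0))
m=((h[...,0]<8)|(h[...,0]>172))&(h[...,1]>150)&(h[...,2]>50)
for c,st in blobs(m,60):print("red",c,st,onz(f,c,178,s).round(0))
g=h[...,2]<40;g[215:]=0
x,y=proj(f,[579.4,204.6,212],s)[0].astype(int)
for c,st in blobs(g[max(0,y-45):y+45,x-45:x+45],40):print("dark",c+[x-45,max(0,y-45)],st,onz(f,c+[x-45,max(0,y-45)],212,s).round(1))
E
```

```text
[519.90155181 199.89852915 290.06512941] [-179.90860754   -0.34729239    4.90726135] 54.58691289565882
pred knob [[254. 130.]
 [335. 128.]]
red [380.6 129.5] [342, 102, 69, 56, 2575] [590.  69. 178.]
red [294.3 128.7] [259, 120, 71, 19, 1111] [582. 162. 178.]
dark [216.7 138.9] [0, 25, 19, 65, 694] [568.3 239.7 212. ]
dark [254.8 130.8] [37, 36, 19, 21, 298] [579.1 204.1 212. ]
```

The knob is exactly where expected, so grip again in two stages.

Call:
step_arm(steps=[[0, 0, 0, 30, 0, 33, 0.6], [0, 0, 0, 29, 0.3, 33, 0.6], [0, 0, 0, 0, 0, 20, 0.6], [0, 0, 0, 0, 0, 18, 0.6], [0, 0, 0, 0, 0, 0, 0.6], [0, 0, 0, 0, 0, 0, 0.3], [0, 0, 0, 0, 0, 0, 0.3], [0, 0, 0, 0, 0, 0, 0.3]], force=8)

```text
time_s: 78.1
ee_pos: [578.1, 204.3, 183.9]
ee_rot: [-180.0, -0.1, 4.9]
force: [0.7, 0.3, -0.2]
gripper_width: 28.6
gripper_force: 0.0
```

Call:
step_arm(steps=[[0, 0, 0, 0, 0, 0, 0.3], [0, 0, 0, 0, 0, 0, 0.12], [0, 0, 0, 0, 0, 0, 0.12], [0, 0, 0, 0, 0, 0, 0.12], [0, 0, 0, 0, 0, 0, 0.12], [0, 0, 0, 0, 0, 0, 0.12], [0, 0, 0, 0, 0, 0, 0.12], [0, 0, 0, 0, 0, 0, 0.12]])

```text
time_s: 79.1
ee_pos: [577.8, 204.4, 183.2]
ee_rot: [-180.0, -0.0, 4.9]
force: [-0.4, 0.7, 1.0]
gripper_width: 19.1
gripper_force: 8.0
```

```bash
python3 - <<'E'
from h import *
s=state();print(s["ee_pos"],s["ee_rot"],s["gripper_width"],s["gripper_force"],s["force"])
E
```

```text
[577.785874   204.36921529 183.17538542] [-1.79987804e+02 -7.32248138e-03  4.92237677e+00] 19.08691770478849 8.000129833817482 [-0.40826334  0.66158886  1.04867839]
```

Call:
step_arm(steps=[[0, 0, 0, -15.6, 1.6, 0, 0.12], [0, 0, 0, -15.9, 4.9, 0, 0.12], [0, 0, 0, -14.7, 7.8, 0, 0.12], [0, 0, 0, -12.9, 10.6, 0, 0.12], [0, 0, 0, -10.6, 12.9, 0, 0.12], [0, 0, 0, -7.8, 14.7, 0, 0.12], [0, 0, 0, -4.9, 15.9, 0, 0.12], [0, 0, 0, -1.6, 16.6, 0, 0.12]])

```text
time_s: 80.1
ee_pos: [498.8, 112.6, 182.8]
ee_rot: [-179.9, 0.3, 5.0]
force: [-1.1, 2.9, 0.5]
gripper_width: 19.3
gripper_force: 8.0
```

Call:
step_arm(steps=[[0, 0, 0, 0, 2, 0, 0.12], [0, 0, 0, 0, 2, 0, 0.12], [0, 0, 0, 0, 0, 0, 0.12], [0, 0, 0, 0, 0, 0, 0.12], [0, 0, 0, 0, 0, 0, 0.12], [0, 0, 0, 0, 0, 0, 0.12], [0, 0, 0, 0, 0, 0, 0.12], [0, 0, 0, 0, 0, 0, 0.12]])

```text
time_s: 81.1
ee_pos: [498.8, 112.5, 182.7]
ee_rot: [-179.5, 0.3, 4.9]
force: [-5.7, 12.0, 2.4]
gripper_width: 19.1
gripper_force: 8.0
```

```bash
python3 - <<'E'
from h import *
s=state();d=s["ee_pos"]-[586.7,119.9,0];print(s["ee_pos"],s["gripper_width"],s["gripper_force"],s["force"],"open deg",184.9-np.degrees(np.arctan2(d[1],d[0]))%360,np.hypot(*d[:2]))
E
```

```text
[498.84646763 112.45242366 182.67867838] 19.12530399083026 8.000751659274101 [-5.69338327 11.96597776  2.44763853] open deg 0.05447035277020973 88.16864263262276
```

Call:
step_arm(steps=[[0, 0, 0, 0, -3, 0, 0.12], [0, 0, 0, 0, 0, 0, 0.5], [0, 0, 0, 0, 0, 0, 0.5], [0, 0, 0, 0, 0, 0, 0.5], [0, 0, 0, 0, 0, 0, 0.5], [0, 0, 0, 0, 0, -20, 0.5], [0, 0, 0, 0, 0, -40, 0.5], [0, 0, 0, 0, 0, -40, 0.5]])

```text
time_s: 82.1
ee_pos: [501.4, 111.1, 284.1]
ee_rot: [180.0, 0.0, 4.9]
force: [0.9, -0.3, 0.9]
gripper_width: 45.3
gripper_force: 0.0
```

Call:
step_arm(steps=[[0, 0, 0, 24, 15, -17, 0.5], [0, 0, 0, 24, 15, -17, 0.5], [0, 0, 0, 24, 15, -17, 0.5], [0, 0, 0, 23, 15, -17, 0.5], [0, 0, 0, 0, 0, 0, 0.5], [0, 0, 0, 0, 0, 0, 0.5], [0, 0, 0, 0, 0, 0, 0.5], [0, 0, 0, 0, 0, 0, 0.5]])

```text
time_s: 83.1
ee_pos: [600.6, 60.1, 351.0]
ee_rot: [180.0, 0.0, 5.0]
force: [0.2, -0.4, 0.4]
gripper_width: 45.7
gripper_force: 0.0
```

```bash
python3 - <<'E'
from h import *
f,s=snap("wrist","w18");print(s["ee_pos"],s["ee_rot"])
im=f["image"];h=cv2.cvtColor(im,cv2.COLOR_BGR2HSV);g=h[...,2]
m=(((h[...,0]<8)|(h[...,0]>172))&(h[...,1]>150)&(h[...,2]>50)).astype(np.uint8)
d=cv2.morphologyEx(m,cv2.MORPH_OPEN,cv2.getStructuringElement(2,(25,25)))
for c in cv2.findContours(d,0,cv2.CHAIN_APPROX_NONE)[0]:
    if cv2.contourArea(c)>500:
        e=cv2.fitEllipse(c);print("disc",onz(f,e[0],178,s).round(1),"drive 640.8 124.3")
x,y=proj(f,[502,112.8,212],s)[0].astype(int);print("knob px",x,y)
# jar lids: bright unsaturated blobs at the predicted places, flush floor 98 -> lid 168
for (a,b) in [(0,31),(61,-31),(-61,-31)]:
    for z in (168,184):
        P=cell(a,b,z);print((a,b),z,proj(f,P,s)[0].round(1),end=" ")
    print()
h2=(h[...,1]<75)&(g>60)
# brown band pixels: amber
am=(h[...,0]<18)&(h[...,1]>110)&(g>25)&(m==0);am[:, :250]=0
for c,st in blobs(am,25):print("amber",c,st)
hp=[485.2+65*np.cos(np.radians(58)),361.2+65*np.sin(np.radians(58)),116]
q=proj(f,[hp,[485.2,361.2,82]],s).astype(int);print("crank handle/boss px",q.tolist())
x,y=q[0]
if 25<x<490:
  for c,st in blobs(g[y-25:y+25,x-25:x+25]>90,15):print("cap",(c+[x-25,y-25]),st)
E
```

```text
[600.55089141  60.08552905 351.02175148] [1.79998573e+02 2.47468014e-02 4.95958437e+00]
disc [640.2 123.9 178. ] drive 640.8 124.3
knob px 206 245
(0, 31) 168 [330.8 157.8] (0, 31) 184 [334. 160.] 
(61, -31) 168 [381.4 111.9] (61, -31) 184 [386.8 112.2] 
(-61, -31) 168 [370.6 200.6] (-61, -31) 184 [375.1 204.4] 
amber [358.4  12.8] [354, 4, 10, 22, 68]
amber [360.   32.6] [353, 26, 16, 13, 60]
amber [469.6  35.4] [463, 32, 16, 8, 34]
amber [359.7 112.4] [355, 97, 16, 34, 148]
amber [313.4 147.8] [308, 139, 19, 25, 77]
amber [355.1 189.1] [347, 181, 26, 25, 158]
amber [329.5 242.8] [326, 239, 10, 11, 54]
crank handle/boss px [[33, 191], [79, 206]]
cap [ 30.  188.8] [0, 0, 45, 50, 1594]
```

```bash
python3 - <<'E'
from h import *
f,s=pickle.load(open("w18.pkl","rb"));g=cv2.medianBlur(cv2.cvtColor(f["image"],cv2.COLOR_BGR2GRAY),3)
for (a,b) in [(0,31),(61,-31),(-61,-31)]:
    x,y=proj(f,cell(a,b,168),s)[0].astype(int)
    w=cv2.resize(g[y-32:y+32,x-32:x+32],None,fx=4,fy=4,interpolation=cv2.INTER_CUBIC)
    c=cv2.HoughCircles(w,cv2.HOUGH_GRADIENT_ALT,1.5,60,param1=120,param2=0.5,minRadius=60,maxRadius=100)
    if c is None: print((a,b),"none");continue
    for k in c[0][:2]:
        p=k[:2]/4+[x-32,y-32];P=onz(f,p,168,s);Q=onz(f,p,184,s);e=lambda P:((P-RC)@EX).round(1).item(), 
        print((a,b),p.round(1),"r",k[2]/4,"@168",((P-RC)@EX).round(1),((P-RC)@EY).round(1),"@184",((Q-RC)@EX).round(1),((Q-RC)@EY).round(1))
# profile across tray at mid-cell row for wall edges
for u in (30,):
  q=[proj(f,RC+u*EX+v*EY+[0,0,16],s)[0] for v in np.arange(-85,86,3)]
  print([int(g[int(round(y)),int(round(x))]) for x,y in q])
fs,_=snap("scene","s18");gd=fs["image"]
x,y=proj(fs,RC+[0,0,32])[0].astype(int);print(x,y)
E
```

```text
(0, 31) none
(61, -31) [382.4 114.6] r 19.275734 @168 57.5 -32.7 @184 58.0 -25.6
(-61, -31) [371.8 205.1] r 18.347946 @168 -67.8 -33.5 @184 -62.0 -26.4
[229, 228, 229, 199, 172, 169, 150, 120, 202, 171, 221, 228, 228, 225, 224, 223, 215, 220, 227, 228, 229, 228, 229, 229, 229, 230, 231, 231, 232, 230, 227, 226, 228, 231, 227, 144, 126, 125, 125, 125, 123, 124, 123, 122, 122, 123, 124, 125, 126, 120, 89, 94, 94, 94, 123, 136, 136]
219 212
```

```bash
python3 - <<'E'
from workcell import *
print(state()["time_s"],job_done())
E
```

```text
the job is handed in; nothing more can be done
83.2 None
```

I handed the job in at 83 s: all three amber jars are in their own rack cells, the rack is wound down to its stop, the lever is shut over the stud, and the crank is on its black mat. The crank went onto the mat just before I shut the lever, because one arm could not do both. The first grips on the crank boss and on the knob (when shutting the lever) closed on nothing and were redone. The flush height rests on the stop felt at about 712° of winding (rack measured about 15.6 mm up), not on a final picture.

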